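Show the glass prism to the check camera

TASK

Take the hand lantern off the round plinth of the check station and set it down, without dropping it, upright on the cork mat. Then pick the frosted glass prism out of the toy tray and show it to the little check camera: hold it in the air centred above the plinth at the height of the lens, its length level and square across the camera's view, tipped so that one of its long flat faces squarely faces the lens. Finish while still holding it there, steady, with nothing else carrying it, and do not drop or topple anything or shift the other toys.

Things in the scene. Friction and masses are not known exactly. Their poses are not given: they have to be found in the camera images.
- station: Check station, fixed: round beech plinth (100 mm across, 60 mm high), flat foot bar (8 mm high) and black post with a small grey camera. Origin: centre of the plinth's underside, z up. The camera (box 60 wide, 35 deep, top 213 mm up) stands 200 mm from the plinth's axis towards local -y and looks level along local +y. The shown prism's length lies along local x.
- view (a point): Point in the air 190 mm above the shelf top (130 mm above the plinth's top), on the plinth's axis and on the lens's line of sight: where the prism's centre must be held.
- lens (a point): Front of the camera's round black lens, 168 mm from the view point, at the same height (190 mm).
- lantern: Hand lantern, about 0.35 kg, loose, at first on the plinth. Base 76 mm across, frosted cylinder 60 mm, cap 68 mm, 95 mm high; above it a fixed level beech handle bar, 12 x 12 mm, 62 mm long along local y, its middle 140 mm above the underside, 39 mm of free space under it, 8 mm steel posts 30 mm either side of its middle. Origin: centre of the underside; z up.
- lantern_handle (a point): Middle of the lantern's handle bar (140 mm above the lantern's origin).
- mat: Round cork mat, fixed, 140 mm across and 3 mm thick. Origin: centre of its underside on the shelf top.
- tray: Shallow open beech toy tray, fixed, 220 mm (local x) by 180 mm (local y), rim 14 mm high, walls 5 mm, floor 5 mm thick. Origin: centre of its underside. It holds the prism, in the half towards local -x, and a ball and a doll near its +x end.
- prism: Frosted glass triangular prism, about 0.115 kg, loose, lying in the tray on a long face. Equilateral section of 40 mm sides (34.6 mm high), 58 mm long; best gripped across its two flat parallel end faces, 58 mm apart (the long faces slope). Origin: centre of the face it lies on; x along its length, z up through the upper edge.
- prism_center (a point): Centre of the prism, 11.5 mm above its origin.
- prism_normal_a (a point): Point 100 mm out from the prism's centre along the outward normal of its sloping long face on the +y side (30 degrees above level as the prism lies); the point's z axis is that normal.
- prism_normal_b (a point): The same for the sloping long face on the -y side (30 degrees above level as the prism lies); z axis is the outward normal.
- prism_normal_c (a point): The same for the long face that the prism lies on at the start; z axis is the outward normal (down at the start).
- ball: Ridged green silicone ball, 50 mm across, with a small flat foot, in the tray: leave alone. Origin: its underside.
- doll: Beech peg doll, 26 mm across, 52 mm high, standing in the tray: leave alone. Origin: centre of its underside.
- cup_large: Largest pale blue ceramic nesting cup, 90 mm across, 66 mm high: leave alone. Origin: centre of its underside.
- cup_medium: Middle nesting cup, 70 mm across, 60 mm high, standing inside the largest: leave alone. Origin: centre of its underside.
- cup_small: Smallest nesting cup, 54 mm across, 48 mm high, standing by itself near the plinth: leave alone. Origin: centre of its underside.
- clacker: Beech clacker paddle lying flat, 162 mm long, 60 mm wide, 16 mm high: leave alone. Origin: on its underside near the middle.
- rattle: Beech dumb-bell rattle standing on end, 40 mm across, 74 mm high: leave alone. Origin: centre of its underside.
Mind the look-alikes: they are no part of the job. What is shaped like the prism but blue or red is not meant.

How it is judged:
By the outcome, as a careful person would: the job done as asked, in the order asked, and still so for the second after the job is handed in, while the arm keeps its last pose, push and grip.
It also fails if it takes over 58 s, if anything falls off the work surface, if the arm or the gripper's body presses on something with over 40 N, if the wrist force passes 120 N, or if a joint passes its speed limit or range.

ROBOT

A 7-joint arm with a two-finger parallel gripper is mounted at the origin on the work surface. World frame = base frame: x ahead of the robot, y to its left, z up, the work surface at z = 0. Lengths are in m, angles in rad, forces in N, time in s.
With the tool pointing down it reaches from about 0.4 to 0.85 m from the base axis. Payload 4.5 kg.
Tool frame: the origin (TCP) lies midway between the tips of the shut fingers; the grasp point (between the pads) lies 19 mm behind it; z points along the fingers, y is the line along which they close (so a half turn about z gives the same grasp; the last joint's range is limited). The gripper opens to 85 mm and grips with 20 to 120 N. Pads are 22 mm wide; open, the fingers measure 114 mm over their backs; the gripper's body (76 mm by 85 mm) begins 54 mm behind the grasp point. The pads swing forward as they close: fully open they stand 13 mm farther back than shut.
Start: joints at [-1.118, 0.689, -0.195, 1.565, 0.157, 0.902, -0.215], TCP at [0.254, 0.571, 0.231] pointing down, gripper open.
Joint ranges: [-3.01, 3.01], [-0.46, 2.08], [-1.47, 1.51], [0.13, 2.56], [-1, 4.14], [0.04, 2.09], [-2.66, 2.66]. Speed limits (rad/s): [2.57, 2.57, 3.14, 3.14, 3.14, 3.14, 3.14].

INTERFACE

Orientations are given as [roll, pitch, yaw] about the fixed x, y, z axes, in that order (R = Rz(yaw) Ry(pitch) Rx(roll)).
In Python, from station import manip gives the robot as it stands.
- The arm moves only by the tool servo_tool, never from a script. Its argument "commands" is a list of rows, each an object of numbers: "fingers": the finger opening in mm, from 0 to 85.4; "x", "y", "z": the shift along the tool's x, y, z each as a share of 5 cm, from -1 to 1; "yaw": the turn about the tool's z as a share of 30 degrees, from -1 to 1. In form: [{"fingers": .., "x": .., "y": .., "z": .., "yaw": ..}, ...]. A call has 1 to 12 rows; each row shifts and turns the commanded pose from where the row before left it, along the tool's axes as they then stand; what a row does not reach is not made up. A row lasts 1/10 s, in which the tool goes at most 50 mm and 8.59 degrees, less where a joint would pass 70% of its speed; a pose out of reach is approached as far as the arm can. A call with a number of a shift or a turn outside -1 to 1 is refused whole. A call with a gripper value outside its range is refused whole. The fingers move at their own pace and stop on an object; "force" is the grip in N (left out, the last holds). Time passes only in rows, so rows that do not move let the fingers close. It gives the time, the measured TCP pose, the force, the opening and the grip force at its end, in the units of the state.
- manip.observe(): the state, without advancing time (a new reading comes with each control period).
- manip.grab_frame(name): name is "scene" or "top" or "wrist"; returns (picture, depth): 384x512x3 uint8, blue, green, red; 384x512 float32, m along the optical axis (not along the pixel's ray), 0 where there is no reading.
- manip.calibration(name): a dict with "camera_matrix" (3x3 intrinsics, pixels), "xyz" and "attitude" of the camera in the world. Camera axes: x right, y down, z forward; pixel columns grow to the right and rows downward; lengths in m; the calibration is good to about 2 mm. A picture is of the moment at which its call begins: read the wrist's pose just before it. calibration takes no time and is no camera call; for the wrist camera it gives the pose at the moment of the call.
- manip.sign_off(): hands the job in; it is judged then, once.
The state is a dict: "clock": time; "joints": joint angles; "dq": joint speeds; "joint_efforts": joint torques, N m; "position": TCP position; "eef_rot": TCP orientation; "wrist_force": force on the tool from outside, world axes, zero at the start; "torque": the same for the moment, N m; "grip_width": opening from 0.0 (shut) to 1.0 (fully open); "finger_force": force on a finger pad.
Only numpy, scipy, OpenCV 4.12 (cv2) and the standard library are available. Lean on these libraries where they do the work, as an engineer would, in place of code of your own. Each camera call takes 0.05 s, during which the arm holds its last target. There are 200 camera calls.

## Working session

There is one attempt and no reset: what is moved stays moved. The work goes in short steps, Python scripts to look and compute and a tool call to move; the robot and the scene stay as the last step left them, time stands still between calls to the robot, and variables do not carry over. Pictures are saved under pics/ and viewed, at most 10 in all, crops included, and the job is handed in when it is done.

Besides the shell and the picture viewer there is one more tool, called as name(argument=value, ...), one argument or row to a line, values as JSON. servo_tool: Moves the arm, as the interface text tells. Its arguments: {"type":"object","properties":{"commands":{"type":"array","items":{"type":"object","properties":{"fingers":{"type":"number"},"x":{"type":"number"},"y":{"type":"number"},"z":{"type":"number"},"yaw":{"type":"number"}}}},"force":{"type":"number"}},"required":["commands"]}

```bash
mkdir -p pics; ls; cat > h.py <<'E'
import numpy as np, cv2
from scipy.spatial.transform import Rotation as R
from station import manip
def cam(n):
    c=manip.calibration(n); K=np.array(c["camera_matrix"]); 
    a=np.array(c["attitude"]); 
    M=a if a.shape==(3,3) else R.from_euler('xyz',a).as_matrix()
    return K,M,np.array(c["xyz"])
def ray(c,u,v):
    K,M,t=c; return t, M@np.linalg.inv(K)@np.array([u,v,1.])
def onz(c,u,v,z):
    t,d=ray(c,u,v); return t+d*(z-t[2])/d[2]
def cloud(c,D):
    K,M,t=c; h,w=D.shape; u,v=np.meshgrid(np.arange(w),np.arange(h))
    P=np.stack([(u-K[0,2])/K[0,0]*D,(v-K[1,2])/K[1,1]*D,D],-1)
    return P@M.T+t
E
python3 - <<'E'
from h import *
s=manip.observe(); print(s)
ims=[]
for n in("scene","top"):
    c=manip.calibration(n); print(n,c)
    im,d=manip.grab_frame(n); cv2.imwrite(f"pics/{n}0.png",im); np.save(f"{n}0.npy",d)
E
```

```text
pics
{'clock': 0.0, 'joints': array([-1.11821126,  0.69001347, -0.19450222,  1.56636887,  0.15730031,
        0.90247879, -0.21508244]), 'dq': array([ 0.00204777,  0.00049226, -0.00059664,  0.00133032, -0.00087377,
        0.00148127, -0.00132529]), 'joint_efforts': array([ 2.18727741e-04, -5.39613998e+01, -1.26608200e+00, -1.58542496e+01,
        9.20892984e-03,  9.39562975e-03,  1.06990939e-06]), 'position': array([0.25394085, 0.57036491, 0.23045872]), 'eef_rot': array([-3.13972051e+00,  1.39181062e-04,  2.72290385e+00]), 'wrist_force': array([-0.0428324 ,  0.1857216 , -0.73575309]), 'torque': array([-0.04582452, -0.02634618, -0.03329   ]), 'finger_force': 0.0, 'grip_width': 1.0037167281883244}
scene {'camera_matrix': array([[368.25856183,   0.        , 259.18483237],
       [  0.        , 368.25856183, 197.36798217],
       [  0.        ,   0.        ,   1.        ]]), 'xyz': array([1.19712847, 0.41022956, 0.84479934]), 'attitude': array([-2.37438638,  0.01643708,  2.08899974])}
top {'camera_matrix': array([[388.66695735,   0.        , 257.56328284],
       [  0.        , 388.66695735, 189.2062941 ],
       [  0.        ,   0.        ,   1.        ]]), 'xyz': array([0.32274364, 0.03989049, 1.20982338]), 'attitude': array([-2.92450839, -0.0042828 , -1.56602316])}
```

View pics/scene0.png

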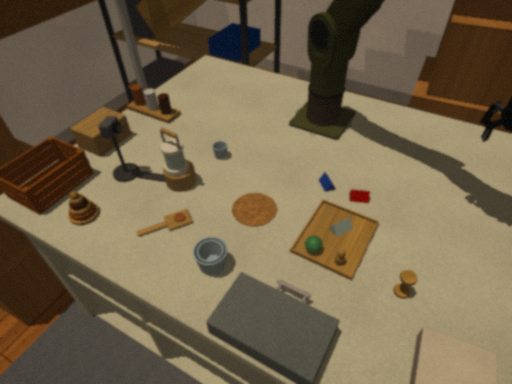

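View pics/top0.png

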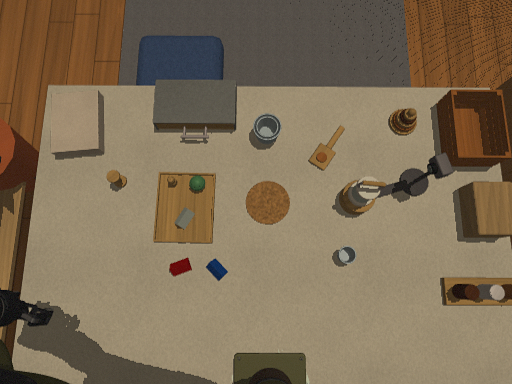

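The top view shows the lantern on the plinth at about (365,190), the station camera at (440,165), the mat at (268,202), and the tray at (185,208) with the grey prism at (185,217). The scene view shows the prism at (341,227). The blue and red look-alikes lie outside the tray.

```bash
python3 - <<'E'
from h import *
for n in("top","scene"):
    c=cam(n); D=np.load(n+"0.npy"); im=cv2.imread(f"pics/{n}0.png"); P=cloud(c,D)
    tb=(D>0)&(abs(P[...,2])<.01); print(n,"table z",np.median(P[tb][:,2]))
    hsv=cv2.cvtColor(im,cv2.COLOR_BGR2HSV)
    X,Y,Z=P[...,0],P[...,1],P[...,2]
    # mat
    p=onz(c,268,202,.003) if n=="top" else onz(c,255,209,.003); print("mat guess",p)
    m=(hsv[...,1]>90)&(np.hypot(X-p[0],Y-p[1])<.1)&(abs(Z)<.02)&(D>0)
    cs,_=cv2.findContours(m.astype(np.uint8),0,1); k=max(cs,key=cv2.contourArea); e=cv2.fitEllipse(k); print("mat",onz(c,*e[0],.003),e[1])
    q=(0.44,-.26)
    L=onz(c,357,197,.06) if n=="top" else onz(c,180,178,.06); print("plinth guess",L)
    near=(np.hypot(X-L[0],Y-L[1])<.3)&(D>0)
    for a,b in((.05,.07),(.145,.165),(.185,.212)):
        s=near&(Z>a)&(Z<b); k,lab,st,ce=cv2.connectedComponentsWithStats(s.astype(np.uint8))
        for i in range(1,k):
            if st[i,4]>5:
                Q=P[lab==i]; print(a,b,st[i,4],Q.min(0).round(3),Q.max(0).round(3),np.median(Q,0).round(3))
    s=near&(Z>.2)&(Z<.23); Q=P[s]; print("hi",np.c_[np.argwhere(s)[:,::-1],Q.round(3),][:80:4])
    # prism
    g=onz(c,185,217,.02) if n=="top" else onz(c,341,227,.02)
    m=(np.hypot(X-g[0],Y-g[1])<.05)&(hsv[...,1]<70)&(D>0)
    Q=P[m]; print("prism",g,m.sum(),Q.mean(0),Q.min(0),Q.max(0))
im=cv2.imread("pics/top0.png"); a=cv2.resize(im[145:235,330:460],None,fx=5,fy=5,interpolation=2); b=cv2.resize(im[160:250,145:225],(400,450),interpolation=2)
cv2.imwrite("pics/crop1.png",cv2.resize(np.hstack([a,b]),None,fx=.75,fy=.75))
E
```

```text
top table z 0.0006043329787832619
mat guess [0.54777109 0.00284507 0.003     ]
mat [0.54733457 0.00505579 0.003     ] (42.64456558227539, 43.48293685913086)
plinth guess [ 0.5539895  -0.26418972  0.06      ]
0.05 0.07 38 [ 0.791 -0.443  0.05 ] [ 0.811 -0.415  0.069] [ 0.8   -0.427  0.058]
0.05 0.07 15 [ 0.609 -0.466  0.051] [ 0.618 -0.454  0.07 ] [ 0.612 -0.456  0.06 ]
0.05 0.07 333 [ 0.508 -0.318  0.051] [ 0.608 -0.219  0.07 ] [ 0.533 -0.247  0.06 ]
0.145 0.165 76 [ 0.575 -0.298  0.147] [ 0.595 -0.242  0.161] [ 0.586 -0.27   0.155]
0.145 0.165 282 [ 0.529 -0.305  0.146] [ 0.57  -0.238  0.165] [ 0.55  -0.27   0.155]
0.185 0.212 6 [ 0.64  -0.471  0.205] [ 0.648 -0.462  0.211] [ 0.645 -0.467  0.21 ]
0.185 0.212 225 [ 0.583 -0.484  0.185] [ 0.641 -0.427  0.212] [ 0.605 -0.442  0.203]
0.185 0.212 7 [ 0.612 -0.476  0.211] [ 0.623 -0.464  0.212] [ 0.618 -0.47   0.212]
0.185 0.212 6 [ 0.601 -0.471  0.208] [ 0.608 -0.463  0.211] [ 0.603 -0.467  0.211]
0.185 0.212 126 [ 0.555 -0.303  0.186] [ 0.569 -0.237  0.211] [ 0.562 -0.268  0.205]
hi [[ 4.42e+02  1.53e+02  6.48e-01 -4.62e-01  2.05e-01]
 
[... 2346 characters left out ...]
 118.      0.592  -0.453   0.212]
 [105.    119.      0.612  -0.474   0.213]
 [109.    119.      0.607  -0.461   0.215]
 [113.    119.      0.601  -0.451   0.214]
 [117.    119.      0.586  -0.453   0.205]
 [106.    120.      0.614  -0.467   0.213]
 [110.    120.      0.611  -0.453   0.216]
 [114.    120.      0.601  -0.448   0.212]
 [118.    120.      0.585  -0.451   0.201]
 [106.    121.      0.621  -0.459   0.216]
 [110.    121.      0.613  -0.452   0.214]
 [114.    121.      0.603  -0.447   0.21 ]
 [102.    122.      0.629  -0.468   0.215]]
prism [0.50237196 0.26921546 0.02      ] 193 [0.50468932 0.27072443 0.0237622 ] [0.4746188  0.24335023 0.00818005] [0.5293184  0.29186743 0.04054818]
```

View pics/crop1.png

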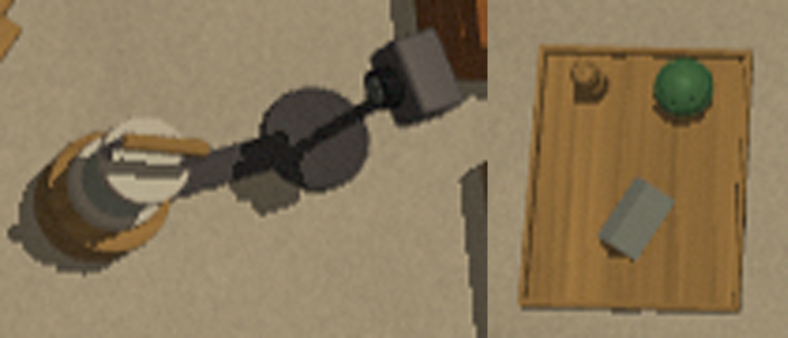

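```bash
cat >> h.py <<'E'
def st(): 
    s=manip.observe(); print("t %.2f pos %s rpy %s F %s grip %.1f f %.1f"%(s["clock"],np.round(s["position"],4),np.round(s["eef_rot"],4),np.round(s["wrist_force"],1),s["grip_width"]*85,s["finger_force"]),"q6 %.2f"%s["joints"][6]); return s
def plan(x,y,z,yaw=None,half=True):
    "shift in tool axes (units of 50 mm) then yaw (units of 30 deg, + about tool z) to reach the pose"
    s=st(); M=R.from_euler('xyz',s["eef_rot"]).as_matrix(); d=M.T@(np.array([x,y,z])-s["position"])
    print("shift units",np.round(d/.05,3),"|d| %.3f"%np.linalg.norm(d),end=" ")
    if yaw is not None:
        a=-(yaw-s["eef_rot"][2]); p=np.pi if half else 2*np.pi; a=(a+p/2)%p-p/2
        print("yaw units %.3f"%(a/np.radians(30)),end="")
    print()
E
python3 - <<'E'
from h import *
c=manip.calibration("wrist"); s=manip.observe(); M=R.from_euler('xyz',s["eef_rot"]).as_matrix()
K,A,t=cam("wrist"); print("cam in tool",M.T@(t-s["position"]),(M.T@A).round(3),K[0,0])
plan(.45,.22,.36,2.72)
c=cam("top")
D=np.load("top0.npy");im=cv2.imread("pics/top0.png");P=cloud(c,D)
for n in("top","scene"):
    c=cam(n);P=cloud(c,np.load(n+"0.npy"));X,Y,Z=P[...,0],P[...,1],P[...,2]
    q=P[(abs(X-.562)<.04)&(abs(Y+.269)<.05)&(Z>.196)&(Z<.212)]; v=cv2.fitLine(q[:,:2].astype(np.float32),2,0,.01,.01).ravel(); print(n,"bar",v,q.max(0),q.min(0),q.mean(0))
    q=P[(abs(X-.615)<.06)&(abs(Y+.46)<.06)&(Z>.211)&(Z<.22)]; print("camtop",q.mean(0),cv2.minAreaRect((q[:,:2]*1000).astype(np.float32)))
E
```

```text
cam in tool [ 0.08551445  0.00059497 -0.14302254] [[ 0.001 -0.945 -0.327]
 [ 1.     0.001  0.   ]
 [ 0.    -0.327  0.945]] 288.8093479893008
t 0.10 pos [0.254  0.5704 0.2306] rpy [-3.1399e+00  1.0000e-04  2.7229e+00] F [ 0.6 -0.7 -0. ] grip 85.4 f 0.0 q6 -0.22
shift units [-6.432 -4.813 -2.58 ] |d| 0.422 yaw units 0.005
top bar [ 0.08041602  0.9967614   0.56160754 -0.27043766] [ 0.56897606 -0.23812077  0.21146743] [ 0.55457559 -0.3033949   0.19686264] [ 0.56160753 -0.27043766  0.20527804]
camtop [ 0.61471375 -0.46019755  0.21339566] ((614.9186401367188, -460.6831970214844), (58.15311813354492, 33.52952194213867), 17.524288177490234)
scene bar [ 0.07847489  0.9969161   0.5658545  -0.26658785] [ 0.5736772  -0.23504489  0.21024731] [ 0.55579354 -0.30423959  0.19651482] [ 0.56585449 -0.26658786  0.2046575 ]
camtop [ 0.61841086 -0.45621688  0.21443137] ((618.46923828125, -457.3151550292969), (59.28205490112305, 34.713584899902344), 18.52745819091797)
```

servo_tool(
  commands=[
    {"x":-0.4,"y":-0.2,"z":-0.5},
    {"x":-0.58,"y":-0.33,"z":-0.3},
    {"x":-0.58,"y":-0.33,"z":-0.3},
    {"x":-0.58,"y":-0.33,"z":-0.3},
    {"x":-0.58,"y":-0.33,"z":-0.2},
    {"x":-0.58,"y":-0.33,"z":-0.2},
    {"x":-0.58,"y":-0.33,"z":-0.2},
    {"x":-0.58,"y":-0.33,"z":-0.2},
    {"x":-0.58,"y":-0.33,"z":-0.2},
    {"x":-0.58,"y":-0.33,"z":-0.2},
    {"x":-0.58,"y":-0.33,"z":0},
    {"x":-0.58,"y":-0.33,"z":0},
  ],
)

```text
invalid input at $.commands[0]: expected keys fingers, x, y, z, yaw
```

servo_tool(
  commands=[
    {"x":0},
    {"x":0},
    {"x":0},
  ],
)

```text
invalid input at $.commands[0]: expected keys fingers, x, y, z, yaw
```

```bash
python3 - <<'E'
from h import *
st(); c=cam("wrist"); im,D=manip.grab_frame("wrist"); cv2.imwrite("pics/w1.png",im); np.save("w1.npy",D)
K,A,t=c; np.savez("w1c.npz",K=K,A=A,t=t)
E
```

```text
t 0.10 pos [0.254  0.5704 0.2306] rpy [-3.1399e+00  1.0000e-04  2.7229e+00] F [ 0.6 -0.7 -0. ] grip 85.4 f 0.0 q6 -0.22
```

View pics/w1.png

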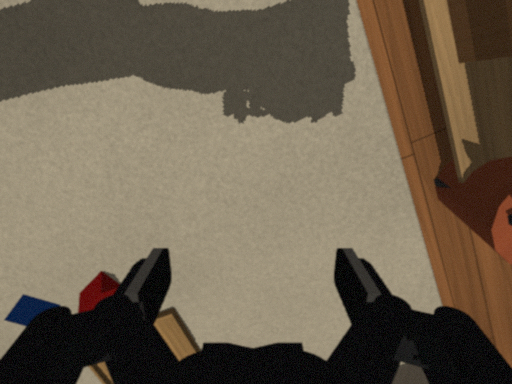

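The move was refused because every row needs all the keys, so this wrist view is from the start pose. The fingertips show at (150,260) and (355,260).

servo_tool(
  commands=[
    {"x":-0.4,"y":-0.2,"z":-0.5,"yaw":0,"fingers":85},
    {"x":-0.58,"y":-0.33,"z":-0.3,"yaw":0,"fingers":85},
    {"x":-0.58,"y":-0.33,"z":-0.3,"yaw":0,"fingers":85},
    {"x":-0.58,"y":-0.33,"z":-0.3,"yaw":0,"fingers":85},
    {"x":-0.58,"y":-0.33,"z":-0.2,"yaw":0,"fingers":85},
    {"x":-0.58,"y":-0.33,"z":-0.2,"yaw":0,"fingers":85},
    {"x":-0.58,"y":-0.33,"z":-0.2,"yaw":0,"fingers":85},
    {"x":-0.58,"y":-0.33,"z":-0.2,"yaw":0,"fingers":85},
    {"x":-0.58,"y":-0.33,"z":-0.2,"yaw":0,"fingers":85},
    {"x":-0.58,"y":-0.33,"z":-0.2,"yaw":0,"fingers":85},
    {"x":-0.58,"y":-0.33,"z":0,"yaw":0,"fingers":85},
    {"x":-0.58,"y":-0.33,"z":0,"yaw":0,"fingers":85},
  ],
)

```text
clock: 1.35
position: [0.4866, 0.257, 0.3615]
eef_rot: [3.141, 0.0, 2.723]
wrist_force: [-0.2, 0.1, -0.7]
grip_width: 0.998
finger_force: 0.0
```

servo_tool(
  commands=[
    {"x":0,"y":0,"z":0,"yaw":0,"fingers":85},
    {"x":0,"y":0,"z":0,"yaw":0,"fingers":85},
    {"x":0,"y":0,"z":0,"yaw":0,"fingers":85},
  ],
)

```text
clock: 1.65
position: [0.4851, 0.2593, 0.3611]
eef_rot: [3.141, -0.001, 2.725]
wrist_force: [-0.9, 1.3, 1.2]
grip_width: 1.001
finger_force: 0.0
```

```bash
python3 - <<'E'
from h import *
st(); c=cam("wrist"); im,D=manip.grab_frame("wrist"); cv2.imwrite("pics/w2.png",im); np.save("w2.npy",D)
K,A,t=c; np.savez("w2c.npz",K=K,A=A,t=t)
E
```

```text
t 1.65 pos [0.4851 0.2593 0.3611] rpy [ 3.1413e+00 -1.1000e-03  2.7247e+00] F [-0.9  1.3  1.2] grip 85.1 f 0.0 q6 0.48
```

View pics/w2.png

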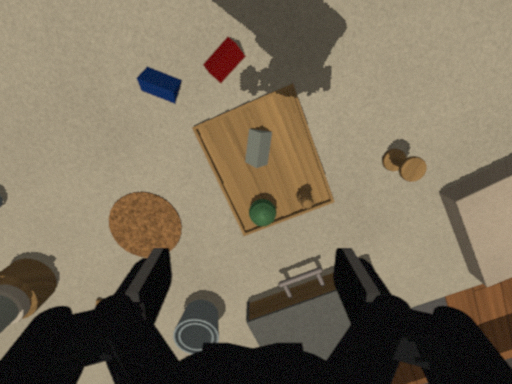

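The wrist view shows the grey prism at (258,147) in the tray, with the ball at (262,213), the doll at (305,197) and the mat at (145,223).

```bash
python3 - <<'E'
from h import *
z=np.load("w2c.npz"); c=(z["K"],z["A"],z["t"]); D=np.load("w2.npy"); im=cv2.imread("pics/w2.png"); P=cloud(c,D)
hsv=cv2.cvtColor(im,cv2.COLOR_BGR2HSV)
print(hsv[147,250],hsv[147,265],hsv[147,290])
m=np.zeros(D.shape,np.uint8); m[118:178,238:282]=1
m&=((hsv[...,1]<70)).astype(np.uint8)
k,lab,s,ce=cv2.connectedComponentsWithStats(m); i=1+s[1:,4].argmax(); m=(lab==i); print(s[i])
Q=P[m]; print("z",np.percentile(Q[:,2],[0,5,50,95,100]).round(4))
print("footprint",cv2.minAreaRect((Q[:,:2]*1000).astype(np.float32)))
r=Q[Q[:,2]>.033]; v=cv2.fitLine(r[:,:2].astype(np.float32),2,0,.01,.01).ravel(); print("ridge",v,len(r),np.degrees(np.arctan2(v[1],v[0])), r.mean(0))
u=v[:2]; a=Q[:,:2]@u; n=np.array([-u[1],u[0]]); b=Q[:,:2]@n; print("along",a.min(),a.max(),"across",b.min(),b.max(),(r[:,:2]@n).mean(), "center",u*(a.min()+a.max())/2+n*(b.min()+b.max())/2)
fl=P[115:190,200:330][:]; 
tr=P[170:185,250:290].reshape(-1,3); print("tray floor z",np.median(tr[:,2]))
tb=P[60:100,300:400].reshape(-1,3)
print("table z",np.median(P[100:140,40:120].reshape(-1,3)[:,2]))
mm=((hsv[...,1]>90)).astype(np.uint8); mm[:, :95]=0; mm[:,190:]=0; mm[:180]=0;mm[250:]=0
k,lab,s,ce=cv2.connectedComponentsWithStats(mm); i=1+s[1:,4].argmax()
q=P[lab==i]; print("mat",(q.min(0)+q.max(0))/2,np.ptp(q,axis=0)); 
g=hsv[...,0]; mb=(abs(g.astype(int)-70)<15)&(hsv[...,1]>100); mb[:180]=0;mb[240:]=0; q=P[mb]; print("ball",(q.min(0)+q.max(0))/2,np.ptp(q,axis=0))
E
```

```text
[ 36  34 119] [ 39  34 106] [ 18 135 161]
[246 129  26  39 784]
z [0.0037 0.0084 0.024  0.0384 0.5042]
footprint ((468.5479431152344, 281.77728271484375), (38.95397186279297, 118.91390991210938), 60.21015930175781)
ridge [ 0.897744   -0.4405176   0.49352327  0.26753345] 175 -26.13691 [0.49352328 0.26753346 0.04466408]
along 0.23593114012853456 0.3563917386421193 across 0.4371060278216315 0.4784953448692575 0.4575822504247656 center [0.46754642 0.28052349]
tray floor z 0.005390397978261907
table z 0.0005095545815267943
mat [0.50989226 0.11530066 0.25164018] [0.20524168 0.35822568 0.50520955]
ball [0.5984034  0.22978114 0.03817705] [0.0389271  0.0398613  0.02165607]
```

```bash
python3 - <<'E'
from h import *
z=np.load("w2c.npz"); c=(z["K"],z["A"],z["t"]); D=np.load("w2.npy"); im=cv2.imread("pics/w2.png"); P=cloud(c,D)
hsv=cv2.cvtColor(im,cv2.COLOR_BGR2HSV)
m=np.zeros(D.shape,np.uint8); m[122:174,240:280]=1
m&=(hsv[...,1]<70); m&=(P[...,2]<.045)&(P[...,2]>.007)
Q=P[m>0]; print(len(Q),"footprint",cv2.minAreaRect((Q[:,:2]*1000).astype(np.float32)))
r=Q[Q[:,2]>.034]; v=cv2.fitLine(r[:,:2].astype(np.float32),2,0,.01,.01).ravel(); 
for u in (v[:2],np.array([.8988,-.4384])):
  n=np.array([-u[1],u[0]]); a=Q[:,:2]@u; b=Q[:,:2]@n; 
  print(np.degrees(np.arctan2(u[1],u[0])),"a",np.percentile(a,[0,1,99,100]).round(4),"b",np.percentile(b,[0,1,99,100]).round(4),(r[:,:2]@n).mean(),u*(a.min()+a.max())/2+n*(b.min()+b.max())/2)
# planes of the two faces
mm=((hsv[...,1]>90)&(abs(P[...,2])<.015)&(D>0)).astype(np.uint8); mm[:, :95]=0; mm[:,190:]=0; mm[:180]=0;mm[262:]=0
k,lab,s,ce=cv2.connectedComponentsWithStats(mm); i=1+s[1:,4].argmax()
cs,_=cv2.findContours((lab==i).astype(np.uint8),0,1); h=cv2.convexHull(max(cs,key=cv2.contourArea)); e=cv2.fitEllipse(h); print("mat",onz(c,*e[0],.003),e)
plan(.50,-.25,.36,-1.65)
E
```

```text
763 footprint ((495.272705078125, 266.57135009765625), (37.803123474121094, 58.0912971496582), 59.12334060668945)
-31.035742 a [0.2579 0.2581 0.315  0.316 ] b [0.4649 0.4655 0.5021 0.5027] 0.4842919923795084 [0.49532461 0.26660416]
-26.001336294782313 a [0.2983 0.299  0.3562 0.3575] b [0.4365 0.4378 0.4758 0.4778] 0.45732084907362647 [0.495145   0.26709855]
mat [0.5451276  0.00848847 0.003     ] ((144.6038055419922, 224.32098388671875), (63.76658630371094, 74.556396484375), 114.10911560058594)
t 1.70 pos [0.485  0.2595 0.3612] rpy [ 3.1413e+00 -1.0000e-03  2.7253e+00] F [-0.   0.3 -0.2] grip 84.8 f 0.0 q6 0.48
shift units [-4.395 -9.199  0.017] |d| 0.510 yaw units 2.356
```

servo_tool(
  commands=[
    {"x":-0.3,"y":-0.5,"z":0,"yaw":0,"fingers":85},
    {"x":-0.48,"y":-0.76,"z":0,"yaw":0,"fingers":85},
    {"x":-0.48,"y":-0.76,"z":0,"yaw":0,"fingers":85},
    {"x":-0.48,"y":-0.76,"z":0,"yaw":0,"fingers":85},
    {"x":-0.48,"y":-0.76,"z":0,"yaw":0,"fingers":85},
    {"x":-0.48,"y":-0.76,"z":0,"yaw":0,"fingers":85},
    {"x":-0.48,"y":-0.76,"z":0,"yaw":0,"fingers":85},
    {"x":-0.48,"y":-0.76,"z":0,"yaw":0,"fingers":85},
    {"x":-0.48,"y":-0.76,"z":0,"yaw":0,"fingers":85},
    {"x":-0.48,"y":-0.76,"z":0,"yaw":0,"fingers":85},
    {"x":-0.48,"y":-0.76,"z":0,"yaw":0,"fingers":85},
    {"x":-0.48,"y":-0.76,"z":0,"yaw":0,"fingers":85},
  ],
)

```text
clock: 2.9
position: [0.5614, -0.2601, 0.3613]
eef_rot: [3.141, 0.0, 2.725]
wrist_force: [0.8, 0.9, 0.5]
grip_width: 0.994
finger_force: 0.0
```

servo_tool(
  commands=[
    {"x":0,"y":0,"z":0,"yaw":0.262,"fingers":85},
    {"x":0,"y":0,"z":0,"yaw":0.262,"fingers":85},
    {"x":0,"y":0,"z":0,"yaw":0.262,"fingers":85},
    {"x":0,"y":0,"z":0,"yaw":0.262,"fingers":85},
    {"x":0,"y":0,"z":0,"yaw":0.262,"fingers":85},
    {"x":0,"y":0,"z":0,"yaw":0.262,"fingers":85},
    {"x":0,"y":0,"z":0,"yaw":0.262,"fingers":85},
    {"x":0,"y":0,"z":0,"yaw":0.262,"fingers":85},
    {"x":0,"y":0,"z":0,"yaw":0.262,"fingers":85},
    {"x":0,"y":0,"z":0,"yaw":0,"fingers":85},
    {"x":0,"y":0,"z":0,"yaw":0,"fingers":85},
    {"x":0,"y":0,"z":0,"yaw":0,"fingers":85},
  ],
)

```text
clock: 4.1
position: [0.561, -0.2594, 0.3612]
eef_rot: [3.142, -0.0, 1.491]
wrist_force: [-0.7, -0.5, -0.2]
grip_width: 0.994
finger_force: 0.0
```

```bash
python3 - <<'E'
from h import *
st(); c=cam("wrist"); im,D=manip.grab_frame("wrist"); cv2.imwrite("pics/w3.png",im); np.save("w3.npy",D)
K,A,t=c; np.savez("w3c.npz",K=K,A=A,t=t)
P=cloud(c,D);X,Y,Z=P[...,0],P[...,1],P[...,2]
q=P[(abs(X-.562)<.04)&(abs(Y+.269)<.045)&(Z>.190)&(Z<.215)]; v=cv2.fitLine(q[:,:2].astype(np.float32),2,0,.01,.01).ravel(); print("bar",v,len(q),np.percentile(q,[1,99],0)); print(cv2.minAreaRect((q[:,:2]*1000).astype(np.float32)))
q=P[(np.hypot(X-.56,Y+.269)<.06)&(Z>.145)&(Z<.165)]; print("cap",np.percentile(q,[1,99],0),len(q))
q=P[(np.hypot(X-.56,Y+.269)<.07)&(Z>.055)&(Z<.066)]; print("plinth",np.percentile(q,[1,99],0),len(q))
q=P[(abs(X-.615)<.06)&(abs(Y+.46)<.06)&(Z>.209)&(Z<.22)]; print(len(q)); print("camtop",q.mean(0),cv2.minAreaRect((q[:,:2]*1000).astype(np.float32)))
E
```

```text
t 4.10 pos [ 0.561  -0.2594  0.3612] rpy [ 3.1415e+00 -4.0000e-04  1.4914e+00] F [-0.7 -0.5 -0.2] grip 84.5 f 0.0 q6 0.39
bar [ 0.0783381   0.99692684  0.5637126  -0.26706672] 637 [[ 0.55640657 -0.30148937  0.19199443]
 [ 0.57055647 -0.23611938  0.20780752]]
((563.741943359375, -269.17034912109375), (68.4192123413086, 11.24448299407959), 85.41229248046875)
cap [[ 0.53155779 -0.29952809  0.14830848]
 [ 0.59515906 -0.23788566  0.15719435]] 1694
plinth [[ 0.51118663 -0.28864112  0.05695804]
 [ 0.60718354 -0.21976499  0.06243944]] 950
994
camtop [ 0.61652198 -0.45701805  0.2123298 ] ((616.6251220703125, -459.1720275878906), (59.218387603759766, 35.661705017089844), 15.992431640625)
```

View pics/w3.png

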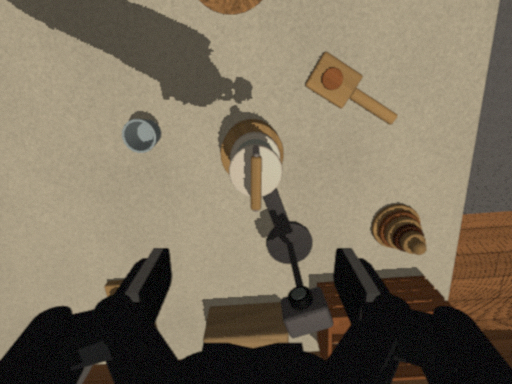

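The view shows the lantern bar at (256,180), the small cup at (140,134) and the station camera at (305,305). Next I descend onto the handle.

```bash
python3 - <<'E'
from h import *
plan(.5637,-.2690,.182,np.radians(85.4))
E
```

```text
t 4.15 pos [ 0.5609 -0.2596  0.3612] rpy [ 3.1416e+00 -4.0000e-04  1.4905e+00] F [-0.5  0.3  0.2] grip 84.6 f 0.0 q6 0.39
shift units [-0.185  0.072  3.585] |d| 0.179 yaw units 0.000
```

servo_tool(
  commands=[
    {"x":-0.1,"y":0.04,"z":0.3,"yaw":0,"fingers":60},
    {"x":-0.085,"y":0.032,"z":0.5,"yaw":0,"fingers":45},
    {"x":0,"y":0,"z":0.5,"yaw":0,"fingers":45},
    {"x":0,"y":0,"z":0.5,"yaw":0,"fingers":45},
    {"x":0,"y":0,"z":0.5,"yaw":0,"fingers":45},
    {"x":0,"y":0,"z":0.4,"yaw":0,"fingers":45},
    {"x":0,"y":0,"z":0.4,"yaw":0,"fingers":45},
    {"x":0,"y":0,"z":0.3,"yaw":0,"fingers":45},
    {"x":0,"y":0,"z":0.185,"yaw":0,"fingers":45},
    {"x":0,"y":0,"z":0,"yaw":0,"fingers":45},
    {"x":0,"y":0,"z":0,"yaw":0,"fingers":45},
  ],
  force=40,
)

```text
clock: 5.25
position: [0.564, -0.2697, 0.1825]
eef_rot: [3.141, 0.0, 1.488]
wrist_force: [0.1, -0.4, 0.5]
grip_width: 0.531
finger_force: 0.0
```

servo_tool(
  commands=[
    {"x":0,"y":0,"z":0,"yaw":0,"fingers":20},
    {"x":0,"y":0,"z":0,"yaw":0,"fingers":18},
    {"x":0,"y":0,"z":0,"yaw":0,"fingers":15},
    {"x":0,"y":0,"z":0,"yaw":0,"fingers":11},
    {"x":0,"y":0,"z":0,"yaw":0,"fingers":5},
    {"x":0,"y":0,"z":0,"yaw":0,"fingers":0},
    {"x":0,"y":0,"z":0,"yaw":0,"fingers":0},
    {"x":0,"y":0,"z":0,"yaw":0,"fingers":0},
  ],
  force=40,
)

```text
clock: 6.05
position: [0.5639, -0.2696, 0.1826]
eef_rot: [3.141, 0.0, 1.488]
wrist_force: [-0.3, -0.2, 5.6]
grip_width: 0.133
finger_force: 39.7
```

servo_tool(
  commands=[
    {"x":0,"y":0,"z":0,"yaw":0,"fingers":0},
    {"x":0,"y":0,"z":-0.05,"yaw":0,"fingers":0},
    {"x":0,"y":0,"z":-0.1,"yaw":0,"fingers":0},
    {"x":0,"y":0,"z":-0.2,"yaw":0,"fingers":0},
    {"x":0,"y":0,"z":-0.25,"yaw":0,"fingers":0},
    {"x":0,"y":0,"z":-0.2,"yaw":0,"fingers":0},
    {"x":0,"y":0,"z":-0.1,"yaw":0,"fingers":0},
    {"x":0,"y":0,"z":-0.1,"yaw":0,"fingers":0},
    {"x":0,"y":0,"z":0,"yaw":0,"fingers":0},
    {"x":0,"y":0,"z":0,"yaw":0,"fingers":0},
  ],
  force=70,
)

```text
clock: 7.05
position: [0.5634, -0.2694, 0.2318]
eef_rot: [-3.141, -0.0, 1.488]
wrist_force: [-0.4, -0.4, -3.4]
grip_width: 0.123
finger_force: 68.3
```

servo_tool(
  commands=[
    {"x":0.06,"y":0,"z":0,"yaw":0,"fingers":0},
    {"x":0.14,"y":-0.02,"z":0,"yaw":0,"fingers":0},
    {"x":0.24,"y":-0.04,"z":0,"yaw":0,"fingers":0},
    {"x":0.32,"y":-0.05,"z":0,"yaw":0,"fingers":0},
    {"x":0.36,"y":-0.05,"z":0,"yaw":0,"fingers":0},
    {"x":0.38,"y":-0.05,"z":0,"yaw":0,"fingers":0},
    {"x":0.38,"y":-0.05,"z":0,"yaw":0,"fingers":0},
    {"x":0.38,"y":-0.05,"z":0,"yaw":0,"fingers":0},
    {"x":0.38,"y":-0.05,"z":0,"yaw":0,"fingers":0},
    {"x":0.38,"y":-0.05,"z":0,"yaw":0,"fingers":0},
    {"x":0.38,"y":-0.06,"z":0,"yaw":0,"fingers":0},
    {"x":0.38,"y":-0.06,"z":0,"yaw":0,"fingers":0},
  ],
)

```text
clock: 8.25
position: [0.5523, -0.0762, 0.2321]
eef_rot: [-3.141, -0.001, 1.49]
wrist_force: [0.6, -0.1, -3.0]
grip_width: 0.124
finger_force: 68.3
```

servo_tool(
  commands=[
    {"x":0.38,"y":-0.06,"z":0,"yaw":0,"fingers":0},
    {"x":0.36,"y":-0.06,"z":0,"yaw":0,"fingers":0},
    {"x":0.32,"y":-0.06,"z":0,"yaw":0,"fingers":0},
    {"x":0.24,"y":-0.05,"z":0,"yaw":0,"fingers":0},
    {"x":0.16,"y":-0.02,"z":0,"yaw":0,"fingers":0},
    {"x":0.1,"y":0,"z":0,"yaw":0,"fingers":0},
    {"x":0.06,"y":0,"z":0,"yaw":0,"fingers":0},
    {"x":0.03,"y":0,"z":0,"yaw":0,"fingers":0},
    {"x":0,"y":0,"z":0,"yaw":0,"fingers":0},
    {"x":0,"y":0,"z":0,"yaw":0,"fingers":0},
  ],
)

```text
clock: 9.25
position: [0.5471, 0.0036, 0.232]
eef_rot: [3.142, 0.0, 1.487]
wrist_force: [0.7, -0.2, -4.0]
grip_width: 0.122
finger_force: 68.3
```

```bash
python3 - <<'E'
from h import *
plan(.547,.0065,.182+.003-.06+.001)
for n in("top","scene"):
    im,D=manip.grab_frame(n); c=cam(n); cv2.imwrite(f"pics/{n}1.png",im); np.save(n+"1.npy",D)
a=cv2.imread("pics/scene1.png")[60:290,150:400]; b=cv2.imread("pics/top1.png")[120:290,230:460]
cv2.imwrite("pics/v1.png",np.hstack([cv2.resize(a,(400,368)),cv2.resize(b,(400,368))]))
E
```

```text
t 9.25 pos [0.5471 0.0036 0.232 ] rpy [3.1415e+00 3.0000e-04 1.4872e+00] F [ 0.7 -0.2 -4. ] grip 10.4 f 68.3 q6 0.00
shift units [ 0.058 -0.007  2.12 ] |d| 0.106
```

View pics/v1.png

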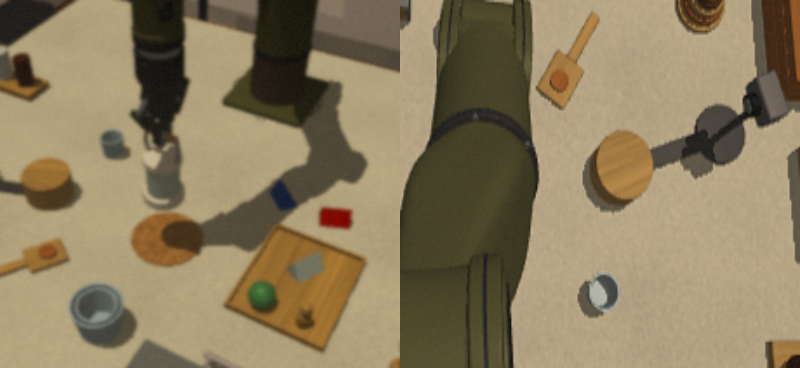

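The left (scene) half shows the lantern hanging upright above the mat. The right (top) half shows the plinth now clear.

servo_tool(
  commands=[
    {"x":0.03,"y":0,"z":0.1,"yaw":0,"fingers":0},
    {"x":0.03,"y":0,"z":0.25,"yaw":0,"fingers":0},
    {"x":0,"y":0,"z":0.35,"yaw":0,"fingers":0},
    {"x":0,"y":0,"z":0.4,"yaw":0,"fingers":0},
    {"x":0,"y":0,"z":0.35,"yaw":0,"fingers":0},
    {"x":0,"y":0,"z":0.25,"yaw":0,"fingers":0},
    {"x":0,"y":0,"z":0.15,"yaw":0,"fingers":0},
    {"x":0,"y":0,"z":0.1,"yaw":0,"fingers":0},
    {"x":0,"y":0,"z":0.08,"yaw":0,"fingers":0},
    {"x":0,"y":0,"z":0.04,"yaw":0,"fingers":0},
    {"x":0,"y":0,"z":0,"yaw":0,"fingers":0},
  ],
)

```text
clock: 10.45
position: [0.5475, 0.0073, 0.1287]
eef_rot: [3.141, -0.0, 1.488]
wrist_force: [-0.0, 0.4, -3.9]
grip_width: 0.123
finger_force: 68.3
```

```bash
python3 - <<'E'
from h import *
st()
for n in("top","scene"):
    c=cam(n); im=cv2.imread(f"pics/{n}1.png"); D=np.load(n+"1.npy"); P=cloud(c,D); X,Y,Z=P[...,0],P[...,1],P[...,2]
    m=(np.hypot(X-.556,Y+.268)<.075)&(abs(Z-.06)<.006)&(D>0)
    k,lab,s,ce=cv2.connectedComponentsWithStats(m.astype(np.uint8)); m=lab==1+s[1:,4].argmax()
    cs,_=cv2.findContours(m.astype(np.uint8),0,1); cp=cv2.convexHull(max(cs,key=cv2.contourArea))
    pts=np.array([onz(c,*p[0],.06)[:2] for p in cp])*1000
    print(n,"plinth",P[m].mean(0),cv2.fitEllipse(pts.astype(np.float32)), onz(c,*cv2.fitEllipse(cp)[0],.06))
    q=P[(abs(X-.615)<.06)&(abs(Y+.46)<.06)&(Z>.209)&(Z<.218)]; print("camtop",q.mean(0),cv2.minAreaRect((q[:,:2]*1000).astype(np.float32)))
E
```

```text
t 10.45 pos [0.5475 0.0073 0.1287] rpy [ 3.1412e+00 -2.0000e-04  1.4881e+00] F [-0.   0.4 -3.9] grip 10.4 f 68.3 q6 0.03
top plinth [ 0.55683562 -0.26895032  0.0602361 ] ((557.1722412109375, -268.73004150390625), (98.6953353881836, 100.44629669189453), 24.795799255371094) [ 0.55672279 -0.2687173   0.06      ]
camtop [ 0.6143292  -0.45970694  0.21277215] ((613.3883056640625, -454.71917724609375), (59.14531707763672, 46.426856994628906), 17.019086837768555)
scene plinth [ 0.56283144 -0.26456112  0.06139146] ((560.4579467773438, -266.3870849609375), (99.19076538085938, 107.07624816894531), 134.52403259277344) [ 0.56186034 -0.26549018  0.06      ]
camtop [ 0.6196197  -0.45503001  0.21376261] ((618.3126220703125, -457.4525146484375), (59.68083953857422, 34.63408660888672), 19.352718353271484)
```

servo_tool(
  commands=[
    {"x":0,"y":0,"z":0.02,"yaw":0,"fingers":0},
    {"x":0,"y":0,"z":0.02,"yaw":0,"fingers":0},
    {"x":0,"y":0,"z":0.015,"yaw":0,"fingers":0},
    {"x":0,"y":0,"z":0,"yaw":0,"fingers":0},
    {"x":0,"y":0,"z":0,"yaw":0,"fingers":0},
  ],
)

```text
clock: 10.95
position: [0.5474, 0.0073, 0.1258]
eef_rot: [3.142, -0.0, 1.488]
wrist_force: [-0.2, -0.3, -4.1]
grip_width: 0.123
finger_force: 68.3
```

servo_tool(
  commands=[
    {"x":0,"y":0,"z":0.015,"yaw":0,"fingers":0},
    {"x":0,"y":0,"z":0.01,"yaw":0,"fingers":0},
    {"x":0,"y":0,"z":0,"yaw":0,"fingers":0},
    {"x":0,"y":0,"z":0,"yaw":0,"fingers":0},
  ],
)

```text
clock: 11.35
position: [0.5475, 0.0074, 0.1257]
eef_rot: [3.141, -0.001, 1.488]
wrist_force: [-2.4, 0.9, 5.8]
grip_width: 0.122
finger_force: 69.7
```

Contact is made, so I release slowly.

servo_tool(
  commands=[
    {"x":0,"y":0,"z":0,"yaw":0,"fingers":12},
    {"x":0,"y":0,"z":0,"yaw":0,"fingers":14},
    {"x":0,"y":0,"z":0,"yaw":0,"fingers":20},
    {"x":0,"y":0,"z":0,"yaw":0,"fingers":30},
    {"x":0,"y":0,"z":0,"yaw":0,"fingers":45},
    {"x":0,"y":0,"z":0,"yaw":0,"fingers":45},
    {"x":0,"y":0,"z":0,"yaw":0,"fingers":45},
    {"x":0,"y":0,"z":-0.2,"yaw":0,"fingers":45},
    {"x":0,"y":0,"z":-0.4,"yaw":0,"fingers":45},
    {"x":0,"y":0,"z":-0.5,"yaw":0,"fingers":45},
    {"x":0,"y":0,"z":-0.6,"yaw":0,"fingers":45},
    {"x":0,"y":0,"z":-0.6,"yaw":0,"fingers":70},
  ],
)

```text
clock: 12.55
position: [0.5471, 0.0073, 0.2413]
eef_rot: [3.142, -0.0, 1.488]
wrist_force: [0.4, -0.5, -0.5]
grip_width: 0.68
finger_force: 0.0
```

```bash
python3 - <<'E'
from h import *
s=st()
# prism length dir -31deg : tool y along it
u=np.array([np.cos(np.radians(-31)),np.sin(np.radians(-31))]); yaw=np.arctan2(u[0],-u[1]); print("yaw",yaw)
plan(.4953,.2666,.25,yaw)
E
```

```text
t 12.55 pos [0.5471 0.0073 0.2413] rpy [ 3.1415e+00 -1.0000e-04  1.4880e+00] F [ 0.4 -0.5 -0.5] grip 57.8 f 0.0 q6 -0.00
yaw 1.0297442586766545
t 12.55 pos [0.5471 0.0073 0.2413] rpy [ 3.1415e+00 -1.0000e-04  1.4880e+00] F [ 0.4 -0.5 -0.5] grip 57.8 f 0.0 q6 -0.00
shift units [ 5.084 -1.461 -0.174] |d| 0.265 yaw units 0.875
```

servo_tool(
  commands=[
    {"x":0.25,"y":-0.07,"z":0,"yaw":0,"fingers":78},
    {"x":0.45,"y":-0.13,"z":0,"yaw":0,"fingers":78},
    {"x":0.5,"y":-0.14,"z":0,"yaw":0,"fingers":78},
    {"x":0.5,"y":-0.14,"z":0,"yaw":0,"fingers":78},
    {"x":0.5,"y":-0.14,"z":0,"yaw":0,"fingers":78},
    {"x":0.5,"y":-0.14,"z":0,"yaw":0,"fingers":78},
    {"x":0.5,"y":-0.14,"z":0,"yaw":0,"fingers":78},
    {"x":0.5,"y":-0.14,"z":0,"yaw":0,"fingers":78},
    {"x":0.5,"y":-0.14,"z":0,"yaw":0,"fingers":78},
    {"x":0.5,"y":-0.14,"z":0,"yaw":0,"fingers":78},
    {"x":0.38,"y":-0.14,"z":0,"yaw":0,"fingers":78},
  ],
)

```text
clock: 13.65
position: [0.4944, 0.2688, 0.2393]
eef_rot: [-3.141, -0.001, 1.49]
wrist_force: [0.2, -1.5, -0.4]
grip_width: 0.912
finger_force: 0.0
```

servo_tool(
  commands=[
    {"x":0,"y":0,"z":0,"yaw":0.22,"fingers":78},
    {"x":0,"y":0,"z":0,"yaw":0.22,"fingers":78},
    {"x":0,"y":0,"z":0,"yaw":0.22,"fingers":78},
    {"x":0,"y":0,"z":0,"yaw":0.215,"fingers":78},
    {"x":0,"y":0,"z":0,"yaw":0,"fingers":78},
    {"x":0,"y":0,"z":0,"yaw":0,"fingers":78},
    {"x":0,"y":0,"z":0,"yaw":0,"fingers":78},
  ],
)

```text
clock: 14.35
position: [0.4953, 0.2666, 0.2395]
eef_rot: [-3.141, 0.0, 1.032]
wrist_force: [-0.7, 0.1, 0.6]
grip_width: 0.912
finger_force: 0.0
```

```bash
python3 - <<'E'
from h import *
s=st(); c=cam("wrist"); im,D=manip.grab_frame("wrist"); cv2.imwrite("pics/w4.png",im)
P=cloud(c,D); hsv=cv2.cvtColor(im,cv2.COLOR_BGR2HSV)
m=(hsv[...,1]<70)&(np.hypot(P[...,0]-.4953,P[...,1]-.2666)<.045)&(P[...,2]>.007)&(P[...,2]<.045)
k,lab,ss,ce=cv2.connectedComponentsWithStats(m.astype(np.uint8)); m=lab==1+ss[1:,4].argmax()
Q=P[m]; print(m.sum(),np.argwhere(m).min(0),np.argwhere(m).max(0)); r=cv2.minAreaRect((Q[:,:2]*1000).astype(np.float32)); print(r)
R_=Q[Q[:,2]>.035]; v=cv2.fitLine(R_[:,:2].astype(np.float32),2,0,.01,.01).ravel(); print("ridge",v,np.degrees(np.arctan2(v[1],v[0])),Q[:,2].max())
plan(.4953,.2666,.03,1.0297)
E
```

```text
t 14.35 pos [0.4953 0.2666 0.2395] rpy [-3.1412e+00  1.0000e-04  1.0321e+00] F [-0.7  0.1  0.6] grip 77.5 f 0.0 q6 -0.80
1280 [144 230] [172 276]
((495.5263366699219, 266.4040832519531), (38.180641174316406, 57.4417610168457), 58.99430465698242)
ridge [ 0.85658026 -0.51601386  0.49538505  0.26718503] -31.065243 0.041349254024116766
t 14.40 pos [0.4954 0.2665 0.2395] rpy [-3.1413e+00 -1.0000e-04  1.0316e+00] F [-0.   1.2 -0.1] grip 77.7 f 0.0 q6 -0.80
shift units [-0.00e+00 -1.00e-03  4.19e+00] |d| 0.210 yaw units 0.004
```

servo_tool(
  commands=[
    {"x":0,"y":0,"z":0.3,"yaw":0,"fingers":78},
    {"x":0,"y":0,"z":0.6,"yaw":0,"fingers":78},
    {"x":0,"y":0,"z":0.7,"yaw":0,"fingers":78},
    {"x":0,"y":0,"z":0.7,"yaw":0,"fingers":78},
    {"x":0,"y":0,"z":0.7,"yaw":0,"fingers":78},
    {"x":0,"y":0,"z":0.6,"yaw":0,"fingers":78},
    {"x":0,"y":0,"z":0.45,"yaw":0,"fingers":78},
    {"x":0,"y":0,"z":0.3,"yaw":0,"fingers":78},
    {"x":0,"y":0,"z":0.2,"yaw":0,"fingers":78},
    {"x":0,"y":0,"z":0.1,"yaw":0,"fingers":78},
    {"x":0,"y":0,"z":0.08,"yaw":0,"fingers":78},
    {"x":0,"y":0,"z":0,"yaw":0,"fingers":78},
  ],
  force=30,
)

```text
clock: 15.6
position: [0.4958, 0.2667, 0.0033]
eef_rot: [3.141, -0.001, 1.03]
wrist_force: [-0.4, -0.9, -0.3]
grip_width: 0.914
finger_force: 0.0
```

servo_tool(
  commands=[
    {"x":0,"y":0,"z":0,"yaw":0,"fingers":68},
    {"x":0,"y":0,"z":0,"yaw":0,"fingers":64},
    {"x":0,"y":0,"z":0,"yaw":0,"fingers":61},
    {"x":0,"y":0,"z":0,"yaw":0,"fingers":58},
    {"x":0,"y":0,"z":0,"yaw":0,"fingers":50},
    {"x":0,"y":0,"z":0,"yaw":0,"fingers":45},
    {"x":0,"y":0,"z":0,"yaw":0,"fingers":45},
  ],
  force=30,
)

```text
clock: 16.3
position: [0.4961, 0.2665, 0.0036]
eef_rot: [3.141, -0.001, 1.03]
wrist_force: [-0.7, -0.9, 5.8]
grip_width: 0.67
finger_force: 33.1
```

servo_tool(
  commands=[
    {"x":0,"y":0,"z":-0.05,"yaw":0,"fingers":45},
    {"x":0,"y":0,"z":-0.15,"yaw":0,"fingers":45},
    {"x":0,"y":0,"z":-0.3,"yaw":0,"fingers":45},
    {"x":0,"y":0,"z":-0.5,"yaw":0,"fingers":45},
    {"x":0,"y":0,"z":-0.6,"yaw":0,"fingers":45},
    {"x":0,"y":0,"z":-0.7,"yaw":0,"fingers":45},
    {"x":0,"y":0,"z":-0.7,"yaw":0,"fingers":45},
    {"x":0,"y":0,"z":-0.7,"yaw":0,"fingers":45},
    {"x":0,"y":0,"z":-0.5,"yaw":0,"fingers":45},
    {"x":0,"y":0,"z":-0.4,"yaw":0,"fingers":45},
    {"x":0,"y":0,"z":-0.2,"yaw":0,"fingers":45},
    {"x":0,"y":0,"z":0,"yaw":0,"fingers":45},
  ],
)

```text
clock: 17.5
position: [0.496, 0.2667, 0.2447]
eef_rot: [3.14, -0.003, 1.03]
wrist_force: [-0.5, -0.7, -1.2]
grip_width: 0.673
finger_force: 32.5
```

```bash
cat >> h.py <<'E'
def look(name,save=True):
    "held prism in tool frame from the wrist camera"
    s=manip.observe(); M=R.from_euler('xyz',s["eef_rot"]).as_matrix(); c=cam("wrist"); im,D=manip.grab_frame("wrist")
    P=(cloud(c,D)-s["position"])@M  # tool frame
    np.savez(name+".npz",P=P,im=im,D=D); cv2.imwrite("pics/"+name+".png",im)
    m=(abs(P[...,1])<.024)&(abs(P[...,0])<.04)&(P[...,2]>-.06)&(P[...,2]<.03)&(D>0)
    Q=P[m]; print(len(Q),"rows/cols",np.argwhere(m).min(0),np.argwhere(m).max(0),"lo",np.percentile(Q,2,0).round(4),"hi",np.percentile(Q,98,0).round(4))
    return P,m,im
E
python3 - <<'E'
from h import *
plan(.5784,-.3316,.25,1.864)
P,m,im=look("w5")
# profile in tool xz
Q=P[m]; 
for x in np.arange(-.03,.04,.004):
    k=abs(Q[:,0]-x)<.002
    if k.sum()>5: print(round(x,3),k.sum(),np.median(Q[k][:,2]).round(4))
E
```

```text
t 17.50 pos [0.496  0.2667 0.2447] rpy [ 3.1405e+00 -2.7000e-03  1.0300e+00] F [-0.5 -0.7 -1.2] grip 57.2 f 32.5 q6 -0.79
shift units [-9.41   7.573 -0.123] |d| 0.604 yaw units -1.593
7219 rows/cols [220 201] [293 307] lo [-0.0001 -0.0231 -0.0359] hi [ 0.019   0.023  -0.0027]
-0.002 163 -0.0354
0.002 1754 -0.0324
0.006 1572 -0.0256
0.01 1428 -0.0187
0.014 1272 -0.0116
0.018 1026 -0.0051
```

servo_tool(
  commands=[
    {"x":-0.2,"y":0.162,"z":0,"yaw":0,"fingers":45},
    {"x":-0.4,"y":0.325,"z":0,"yaw":0,"fingers":45},
    {"x":-0.6,"y":0.487,"z":0,"yaw":0,"fingers":45},
    {"x":-0.67,"y":0.54,"z":0,"yaw":0,"fingers":45},
    {"x":-0.67,"y":0.54,"z":0,"yaw":0,"fingers":45},
    {"x":-0.67,"y":0.54,"z":0,"yaw":0,"fingers":45},
    {"x":-0.67,"y":0.54,"z":0,"yaw":0,"fingers":45},
    {"x":-0.67,"y":0.54,"z":0,"yaw":0,"fingers":45},
    {"x":-0.67,"y":0.54,"z":0,"yaw":0,"fingers":45},
    {"x":-0.67,"y":0.54,"z":0,"yaw":0,"fingers":45},
    {"x":-0.67,"y":0.54,"z":0,"yaw":0,"fingers":45},
    {"x":-0.67,"y":0.54,"z":0,"yaw":0,"fingers":45},
  ],
)

```text
clock: 18.75
position: [0.5579, -0.1962, 0.2416]
eef_rot: [-3.139, 0.001, 1.029]
wrist_force: [1.2, -0.6, -1.2]
grip_width: 0.675
finger_force: 32.5
```

servo_tool(
  commands=[
    {"x":-0.67,"y":0.54,"z":0,"yaw":0,"fingers":45},
    {"x":-0.67,"y":0.54,"z":0,"yaw":0,"fingers":45},
    {"x":-0.5,"y":0.4,"z":0,"yaw":0,"fingers":45},
    {"x":-0.3,"y":0.24,"z":0,"yaw":0,"fingers":45},
    {"x":0,"y":0,"z":0,"yaw":-0.2,"fingers":45},
    {"x":0,"y":0,"z":0,"yaw":-0.25,"fingers":45},
    {"x":0,"y":0,"z":0,"yaw":-0.25,"fingers":45},
    {"x":0,"y":0,"z":0,"yaw":-0.25,"fingers":45},
    {"x":0,"y":0,"z":0,"yaw":-0.25,"fingers":45},
    {"x":0,"y":0,"z":0,"yaw":-0.25,"fingers":45},
    {"x":0,"y":0,"z":0,"yaw":-0.143,"fingers":45},
    {"x":0,"y":0,"z":0,"yaw":0,"fingers":45},
  ],
)

```text
clock: 19.95
position: [0.5763, -0.3303, 0.2414]
eef_rot: [-3.139, -0.002, 1.863]
wrist_force: [-0.3, -0.5, -2.3]
grip_width: 0.675
finger_force: 32.5
```

```bash
python3 - <<'E'
from h import *
P,m,im=look("w6")
c=cam("wrist"); 
D=np.load("w6.npz")["D"]; W=cloud(c,D); X,Y,Z=W[...,0],W[...,1],W[...,2]
q=W[(np.hypot(X-.559,Y+.2675)<.07)&(abs(Z-.06)<.005)]; print("plinth pts",len(q),np.percentile(q,[0.5,99.5],0).round(4),cv2.minEnclosingCircle((q[:,:2]*1000).astype(np.float32)))
d=np.array([np.sin(np.radians(16.8)),-np.cos(np.radians(16.8))]); p=np.array([.559,-.2675])+.067*d; print(p)
plan(p[0],p[1],.065,np.radians(106.8))
E
```

```text
7165 rows/cols [220 199] [292 306] lo [ 0.0006 -0.023  -0.0358] hi [ 0.0197  0.0231 -0.0028]
plinth pts 6728 [[ 0.5118 -0.3153  0.0582]
 [ 0.6065 -0.2206  0.0626]] ((559.3579711914062, -268.2514343261719), 49.91777420043945)
[ 0.57836513 -0.33164041]
t 20.00 pos [ 0.5766 -0.3303  0.2415] rpy [-3.1394e+00 -2.0000e-03  1.8613e+00] F [ 0.4 -0.5 -1.9] grip 57.2 f 32.5 q6 0.80
shift units [-0.044  0.034  3.531] |d| 0.177 yaw units -0.005
```

servo_tool(
  commands=[
    {"x":-0.06,"y":0.03,"z":0.2,"yaw":0,"fingers":45},
    {"x":0,"y":0,"z":0.5,"yaw":0,"fingers":45},
    {"x":0,"y":0,"z":0.6,"yaw":0,"fingers":45},
    {"x":0,"y":0,"z":0.6,"yaw":0,"fingers":45},
    {"x":0,"y":0,"z":0.6,"yaw":0,"fingers":45},
    {"x":0,"y":0,"z":0.5,"yaw":0,"fingers":45},
    {"x":0,"y":0,"z":0.3,"yaw":0,"fingers":45},
    {"x":0,"y":0,"z":0.2,"yaw":0,"fingers":45},
    {"x":0,"y":0,"z":0.1,"yaw":0,"fingers":45},
    {"x":0,"y":0,"z":0,"yaw":0,"fingers":45},
    {"x":0,"y":0,"z":0,"yaw":0,"fingers":45},
  ],
  force=25,
)

```text
clock: 21.1
position: [0.5812, -0.3325, 0.064]
eef_rot: [3.14, 0.001, 1.864]
wrist_force: [-0.3, -1.1, -0.6]
grip_width: 0.672
finger_force: 32.6
```

servo_tool(
  commands=[
    {"x":0,"y":0,"z":0.05,"yaw":0,"fingers":45},
    {"x":-0.03,"y":0,"z":0.03,"yaw":0,"fingers":45},
    {"x":-0.03,"y":0,"z":0.03,"yaw":0,"fingers":45},
    {"x":-0.03,"y":0,"z":0.04,"yaw":0,"fingers":45},
    {"x":0,"y":0,"z":0,"yaw":0,"fingers":45},
  ],
  force=20,
)

```text
clock: 21.6
position: [0.5815, -0.3368, 0.0552]
eef_rot: [-3.141, 0.0, 1.864]
wrist_force: [0.4, 0.2, -1.8]
grip_width: 0.677
finger_force: 32.5
```

```bash
cat >> h.py <<'E'
def tilt(name):
    P,m,im=look(name); Q=P[m]; 
    x0,x1=np.percentile(Q[:,0],[15,85]); k=(Q[:,0]>x0)&(Q[:,0]<x1); q=Q[k]; 
    for _ in range(3):
        C=q.mean(0); n=np.linalg.svd(q-C,full_matrices=False)[2][2]; n*=-np.sign(n[2]); r=(q-C)@n; q=q[abs(r)<.002]
    s=manip.observe(); M=R.from_euler('xyz',s["eef_rot"]).as_matrix(); w=M@n
    el=np.degrees(np.arcsin(w[2])); print("face normal tool",n.round(4),"elevation %.2f (rest 30, want 60)"%el,"yaw err",np.degrees(np.arctan2(w[1],w[0]))-106.8,"resid",(abs((q-C)@n)).mean(),"C",C.round(4))
    return P,m,im,n,C,q
E
python3 - <<'E'
from h import *
st(); tilt("w7")
E
```

```text
t 21.60 pos [ 0.5815 -0.3368  0.0552] rpy [-3.1412e+00  1.0000e-04  1.8637e+00] F [ 0.4  0.2 -1.8] grip 57.6 f 32.5 q6 0.81
9660 rows/cols [186 199] [292 306] lo [ 0.0008 -0.023  -0.0356] hi [ 0.039   0.023  -0.0033]
face normal tool [ 0.85    0.0017 -0.5267] elevation 31.78 (rest 30, want 60) yaw err -0.13551366873124948 resid 0.0004179373829604325 C [ 0.0095  0.     -0.0207]
```

servo_tool(
  commands=[
    {"x":0,"y":0,"z":-0.2,"yaw":0,"fingers":45},
    {"x":0.06,"y":-0.028,"z":0,"yaw":0,"fingers":45},
    {"x":0.06,"y":0,"z":0,"yaw":0,"fingers":45},
    {"x":0,"y":0,"z":0.06,"yaw":0,"fingers":45},
    {"x":0,"y":0,"z":0.06,"yaw":0,"fingers":45},
    {"x":0,"y":0,"z":0,"yaw":0,"fingers":45},
  ],
  force=20,
)

```text
clock: 22.25
position: [0.5784, -0.3307, 0.0588]
eef_rot: [-3.141, -0.001, 1.864]
wrist_force: [-0.1, 0.8, -1.6]
grip_width: 0.673
finger_force: 32.7
```

servo_tool(
  commands=[
    {"x":0,"y":0,"z":0.03,"yaw":0,"fingers":45},
    {"x":-0.034,"y":0,"z":0.031,"yaw":0,"fingers":45},
    {"x":-0.034,"y":0,"z":0.031,"yaw":0,"fingers":45},
    {"x":-0.028,"y":0,"z":0.036,"yaw":0,"fingers":45},
    {"x":-0.028,"y":0,"z":0.036,"yaw":0,"fingers":45},
    {"x":0,"y":0,"z":0,"yaw":0,"fingers":45},
  ],
)

```text
clock: 22.85
position: [0.5802, -0.3358, 0.053]
eef_rot: [-3.141, -0.002, 1.864]
wrist_force: [-3.3, 3.7, 13.4]
grip_width: 0.675
finger_force: 36.0
```

```bash
python3 - <<'E'
from h import *
st(); P,m,im,n,C,q=tilt("w8")
Q=P[m]
for x in np.arange(-.03,.04,.004):
    k=(abs(Q[:,0]-x)<.002)
    if k.sum()>5: print(round(x,3),k.sum(),np.median(Q[k][:,2]).round(4))
E
```

```text
t 22.85 pos [ 0.5802 -0.3358  0.053 ] rpy [-3.1413e+00 -2.4000e-03  1.8643e+00] F [-3.3  3.7 13.4] grip 57.3 f 36.0 q6 0.81
10811 rows/cols [187 199] [297 307] lo [-0.0007 -0.023  -0.0369] hi [ 0.0388  0.023  -0.0065]
face normal tool [ 0.7373 -0.001  -0.6756] elevation 42.63 (rest 30, want 60) yaw err 0.08499506493414799 resid 0.0005280972333012444 C [ 0.0147 -0.0001 -0.0198]
-0.002 475 -0.0367
0.002 1458 -0.0339
0.006 1360 -0.0295
0.01 1292 -0.025
0.014 1189 -0.0204
0.018 1123 -0.016
0.022 1047 -0.0116
0.026 751 -0.0077
0.03 692 -0.0073
0.034 696 -0.0073
0.038 728 -0.0073
```

servo_tool(
  commands=[
    {"x":-0.02,"y":0,"z":0.035,"yaw":0,"fingers":45},
    {"x":-0.02,"y":0,"z":0.035,"yaw":0,"fingers":45},
    {"x":-0.02,"y":0,"z":0.035,"yaw":0,"fingers":45},
    {"x":-0.015,"y":0,"z":0.035,"yaw":0,"fingers":45},
    {"x":0,"y":0,"z":0,"yaw":0,"fingers":45},
    {"x":0,"y":0,"z":0,"yaw":0,"fingers":45},
  ],
)

```text
clock: 23.5
position: [0.5826, -0.341, 0.0466]
eef_rot: [3.14, 0.001, 1.864]
wrist_force: [-2.3, 1.2, 11.9]
grip_width: 0.673
finger_force: 37.3
```

```bash
python3 - <<'E'
from h import *
st(); P,m,im,n,C,q=tilt("w9")
Q=P[m]
for x in np.arange(-.03,.04,.004):
    k=(abs(Q[:,0]-x)<.002)
    if k.sum()>5: print(round(x,3),k.sum(),np.median(Q[k][:,2]).round(4))
E
```

```text
t 23.50 pos [ 0.5826 -0.341   0.0466] rpy [3.1397e+00 1.4000e-03 1.8639e+00] F [-2.3  1.2 11.9] grip 57.2 f 37.3 q6 0.82
11002 rows/cols [192 199] [302 307] lo [-0.0026 -0.023  -0.0378] hi [ 0.039   0.0229 -0.013 ]
face normal tool [ 0.6065 -0.0011 -0.7951] elevation 52.58 (rest 30, want 60) yaw err 0.24197659002673788 resid 0.0005154064972485801 C [ 0.0152 -0.0001 -0.0241]
-0.006 6 -0.037
-0.002 1058 -0.037
0.002 1259 -0.0342
0.006 1183 -0.0312
0.01 1187 -0.0281
0.014 1127 -0.025
0.018 1070 -0.0219
0.022 1048 -0.019
0.026 1005 -0.0159
0.03 538 -0.0137
0.034 721 -0.0138
0.038 800 -0.0138
```

servo_tool(
  commands=[
    {"x":-0.005,"y":0,"z":0.025,"yaw":0,"fingers":45},
    {"x":-0.005,"y":0,"z":0.025,"yaw":0,"fingers":45},
    {"x":-0.005,"y":0,"z":0.025,"yaw":0,"fingers":45},
    {"x":0,"y":0,"z":0,"yaw":0,"fingers":45},
    {"x":0,"y":0,"z":0,"yaw":0,"fingers":45},
  ],
)

```text
clock: 24.05
position: [0.5832, -0.3426, 0.0432]
eef_rot: [3.139, 0.003, 1.864]
wrist_force: [-1.2, 0.2, 13.2]
grip_width: 0.672
finger_force: 38.2
```

```bash
python3 - <<'E'
from h import *
st(); P,m,im,n,C,q=tilt("w10")
Q=P[m]
for x in np.arange(-.01,.04,.004):
    k=(abs(Q[:,0]-x)<.002)
    if k.sum()>5: print(round(x,3),k.sum(),np.median(Q[k][:,2]).round(4))
E
```

```text
t 24.05 pos [ 0.5832 -0.3426  0.0432] rpy [3.1389e+00 3.0000e-03 1.8636e+00] F [-1.2  0.2 13.2] grip 57.1 f 38.2 q6 0.82
10986 rows/cols [194 199] [304 307] lo [-0.0036 -0.023  -0.0379] hi [ 0.039   0.0229 -0.0165]
face normal tool [ 5.318e-01 -7.000e-04 -8.469e-01] elevation 57.71 (rest 30, want 60) yaw err 0.28409307635489256 resid 0.000505848459519616 C [ 0.0151 -0.0001 -0.0262]
-0.006 103 -0.0376
-0.002 1200 -0.0369
0.002 1137 -0.0344
0.006 1156 -0.0318
0.01 1101 -0.0293
0.014 1090 -0.0269
0.018 1055 -0.0244
0.022 1040 -0.0219
0.026 1006 -0.0194
0.03 603 -0.0173
0.034 677 -0.0172
0.038 818 -0.0173
```

servo_tool(
  commands=[
    {"x":-0.003,"y":0,"z":0.018,"yaw":0,"fingers":45},
    {"x":-0.002,"y":0,"z":0.017,"yaw":0,"fingers":45},
    {"x":0,"y":0,"z":0,"yaw":0,"fingers":45},
    {"x":0,"y":0,"z":-0.1,"yaw":0,"fingers":45},
    {"x":0,"y":0,"z":-0.3,"yaw":0,"fingers":45},
    {"x":0,"y":0,"z":-0.4,"yaw":0,"fingers":45},
    {"x":0,"y":0,"z":-0.2,"yaw":0,"fingers":45},
    {"x":0,"y":0,"z":0,"yaw":0,"fingers":45},
    {"x":0,"y":0,"z":0,"yaw":0,"fingers":45},
  ],
)

```text
clock: 25.0
position: [0.5815, -0.341, 0.0887]
eef_rot: [-3.141, -0.001, 1.864]
wrist_force: [-0.3, -0.5, -1.1]
grip_width: 0.671
finger_force: 36.5
```

```bash
python3 - <<'E'
from h import *
st(); P,m,im,n,C,q=tilt("w11")
Q=P[m]
for x in np.arange(-.01,.04,.004):
    k=(abs(Q[:,0]-x)<.002)
    if k.sum()>5: print(round(x,3),k.sum(),np.median(Q[k][:,2]).round(4))
E
```

```text
t 25.00 pos [ 0.5815 -0.341   0.0887] rpy [-3.1412e+00 -1.0000e-03  1.8643e+00] F [-0.3 -0.5 -1.1] grip 57.0 f 36.5 q6 0.82
10537 rows/cols [169 199] [304 307] lo [-0.0036 -0.023  -0.0379] hi [0.0382 0.023  0.0289]
face normal tool [ 5.363e-01 -8.000e-04 -8.441e-01] elevation 57.66 (rest 30, want 60) yaw err 0.012706933786574837 resid 0.0004785415342081218 C [ 0.014  -0.     -0.0268]
-0.006 119 -0.0377
-0.002 1175 -0.0368
0.002 1169 -0.0343
0.006 1140 -0.0319
0.01 1097 -0.0294
0.014 1109 -0.0269
0.018 1058 -0.0243
0.022 1041 -0.0219
0.026 1032 -0.0193
0.03 656 -0.0167
0.034 463 0.0283
0.038 478 0.0283
```

servo_tool(
  commands=[
    {"x":0,"y":0,"z":0.4,"yaw":0,"fingers":45},
    {"x":0,"y":0,"z":0.4,"yaw":0,"fingers":45},
    {"x":0,"y":0,"z":0.1,"yaw":0,"fingers":45},
    {"x":0,"y":0,"z":0.05,"yaw":0,"fingers":45},
    {"x":0,"y":0,"z":0.035,"yaw":0,"fingers":45},
    {"x":0,"y":0,"z":0.035,"yaw":0,"fingers":45},
    {"x":0,"y":0,"z":0,"yaw":0,"fingers":45},
  ],
)

```text
clock: 25.75
position: [0.5828, -0.3433, 0.04]
eef_rot: [3.14, 0.003, 1.863]
wrist_force: [-0.4, -1.1, 12.0]
grip_width: 0.672
finger_force: 39.0
```

servo_tool(
  commands=[
    {"x":0,"y":0,"z":-0.1,"yaw":0,"fingers":45},
    {"x":0,"y":0,"z":-0.4,"yaw":0,"fingers":45},
    {"x":0,"y":0,"z":-0.4,"yaw":0,"fingers":45},
    {"x":0,"y":0,"z":-0.12,"yaw":0,"fingers":45},
    {"x":0,"y":0,"z":0,"yaw":0,"fingers":45},
    {"x":0,"y":0,"z":0,"yaw":0,"fingers":45},
  ],
)

```text
clock: 26.35
position: [0.5811, -0.3409, 0.0877]
eef_rot: [-3.14, -0.002, 1.864]
wrist_force: [-0.3, 0.0, -1.7]
grip_width: 0.671
finger_force: 37.4
```

```bash
python3 - <<'E'
from h import *
st(); P,m,im,n,C,q=tilt("w12")
Q=P[m]
for x in np.arange(-.01,.04,.004):
    k=(abs(Q[:,0]-x)<.002)
    if k.sum()>5: print(round(x,3),k.sum(),np.median(Q[k][:,2]).round(4))
E
```

```text
t 26.35 pos [ 0.5811 -0.3409  0.0877] rpy [-3.1402e+00 -1.7000e-03  1.8643e+00] F [-0.3  0.  -1.7] grip 57.1 f 37.4 q6 0.82
10720 rows/cols [169 199] [307 306] lo [-0.005  -0.023  -0.0381] hi [0.0384 0.0229 0.0281]
face normal tool [ 4.843e-01  8.000e-04 -8.749e-01] elevation 61.15 (rest 30, want 60) yaw err -0.2612946342996736 resid 0.0004474205326900925 C [ 0.0127  0.0001 -0.0289]
-0.006 483 -0.0379
-0.002 1120 -0.0366
0.002 1098 -0.0345
0.006 1082 -0.0324
0.01 1077 -0.0304
0.014 1044 -0.0282
0.018 1031 -0.0262
0.022 1030 -0.0241
0.026 1049 -0.022
0.03 735 -0.0199
0.034 478 0.0274
0.038 493 0.0273
```

```bash
python3 - <<'E'
from h import *
for n,b in(("w5",(.003,.017)),("w6",(.003,.017)),("w11",(0,.027)),("w12",(-.002,.028))):
    z=np.load(n+".npz"); P=z["P"]; D=z["D"]
    for W in (.012,.023):
        m=(abs(P[...,1])<W)&(P[...,0]>b[0])&(P[...,0]<b[1])&(P[...,2]>-.06)&(P[...,2]<0)&(D>0); Q=P[m]
        for _ in range(4):
            C=Q.mean(0); nn=np.linalg.svd(Q-C,full_matrices=False)[2][2]; nn*=-np.sign(nn[2]); Q=Q[abs((Q-C)@nn)<.0012]
        # apex
        r=np.percentile(P[(abs(P[...,1])<.02)&(abs(P[...,0])<.02)&(P[...,2]>-.06)][:,2],.3)
        print(n,W,len(Q),"tool elev %.2f"%np.degrees(np.arctan2(-nn[2],nn[0])),nn.round(4),"plane offset %.4f"%(C@nn),r)
E
```

```text
w5 0.012 2428 tool elev 29.44 [ 0.8709  0.0015 -0.4915] plane offset 0.0178 -0.036682853778603725
w5 0.023 4644 tool elev 29.43 [ 8.710e-01  6.000e-04 -4.913e-01] plane offset 0.0178 -0.036682853778603725
w6 0.012 2452 tool elev 29.44 [ 0.8709 -0.0012 -0.4914] plane offset 0.0184 -0.036574134555935736
w6 0.023 4689 tool elev 29.41 [ 0.8711 -0.001  -0.4911] plane offset 0.0184 -0.036574134555935736
w11 0.012 3493 tool elev 57.74 [ 5.338e-01 -1.000e-04 -8.456e-01] plane offset 0.0302 -0.038741953559546294
w11 0.023 6686 tool elev 57.80 [ 5.328e-01 -4.000e-04 -8.462e-01] plane offset 0.0302 -0.038741953559546294
w12 0.012 3737 tool elev 62.45 [ 0.4625  0.0032 -0.8866] plane offset 0.0315 -0.03899404372684444
w12 0.023 7147 tool elev 62.50 [ 0.4618  0.0019 -0.887 ] plane offset 0.0315 -0.03899404372684444
```

```bash
python3 - <<'E'
from h import *
z=np.load("w12.npz"); P=z["P"]; D=z["D"]
for sg in(1,-1):
    y=sg*P[...,1]
    m=(y>.028)&(y<.05)&(abs(P[...,0])<.02)&(P[...,2]>-.06)&(P[...,2]<.02)&(D>0); Q=P[m]
    print(len(Q),np.percentile(Q,[.5,99.5],0).round(4)); h=np.histogram(Q[:,2],np.arange(-.06,.02,.004))[0]; print(h)
st()
E
```

```text
3539 [[-0.0099  0.0281 -0.0599]
 [ 0.0154  0.0497 -0.0117]]
[1247  465  354  149  339  223  213  155  133   94   84   62   21    0
    0    0    0    0    0]
3544 [[-0.0098 -0.0497 -0.06  ]
 [ 0.0167 -0.0281 -0.0119]]
[1228  463  345  149  339  220  222  182  146   91   74   66   19    0
    0    0    0    0    0]
t 26.40 pos [ 0.581  -0.3409  0.0874] rpy [-3.1398e+00 -2.1000e-03  1.8642e+00] F [-0.9  0.  -2.2] grip 57.1 f 37.4 q6 0.82
```

servo_tool(
  commands=[
    {"x":0,"y":0,"z":0.25,"yaw":0,"fingers":45},
    {"x":0,"y":0,"z":0.2,"yaw":0,"fingers":45},
    {"x":0,"y":0,"z":0.11,"yaw":0,"fingers":45},
    {"x":0.15,"y":0,"z":0,"yaw":0,"fingers":45},
    {"x":0.2,"y":0,"z":0,"yaw":0,"fingers":45},
    {"x":0.1,"y":0,"z":0,"yaw":0,"fingers":45},
    {"x":0.05,"y":0,"z":0,"yaw":0,"fingers":45},
    {"x":0.04,"y":0,"z":0,"yaw":0,"fingers":45},
    {"x":0.03,"y":0,"z":0,"yaw":0,"fingers":45},
    {"x":0.03,"y":0,"z":0,"yaw":0,"fingers":45},
    {"x":0,"y":0,"z":0,"yaw":0,"fingers":45},
  ],
)

```text
clock: 27.5
position: [0.5733, -0.3133, 0.0611]
eef_rot: [3.141, 0.001, 1.864]
wrist_force: [0.2, -0.1, 0.2]
grip_width: 0.674
finger_force: 37.3
```

```bash
cat >> h.py <<'E'
def elev(n,lo,hi):
    z=np.load(n+".npz"); P=z["P"]; m=(abs(P[...,1])<.023)&(P[...,0]>lo)&(P[...,0]<hi)&(P[...,2]>-.06)&(P[...,2]<-.012)&(z["D"]>0); Q=P[m]
    for _ in range(4):
        C=Q.mean(0); nn=np.linalg.svd(Q-C,full_matrices=False)[2][2]; nn*=-np.sign(nn[2]); Q=Q[abs((Q-C)@nn)<.0012]
    print(n,len(Q),"tool elev %.2f"%np.degrees(np.arctan2(-nn[2],nn[0])),nn.round(4),"offset %.4f"%(C@nn)); return nn,C@nn
E
python3 - <<'E'
from h import *
st(); look("w13"); elev("w13",-.002,.026)
E
```

```text
t 27.50 pos [ 0.5733 -0.3133  0.0611] rpy [3.1413e+00 8.0000e-04 1.8639e+00] F [ 0.2 -0.1  0.2] grip 57.3 f 37.3 q6 0.79
12554 rows/cols [183 199] [307 306] lo [-0.0049 -0.023  -0.0382] hi [0.0385 0.0231 0.0014]
w13 6711 tool elev 62.52 [ 0.4615  0.     -0.8872] offset 0.0316
```

servo_tool(
  commands=[
    {"x":-0.15,"y":0,"z":0,"yaw":0,"fingers":45},
    {"x":0,"y":0,"z":0.08,"yaw":0,"fingers":45},
    {"x":0,"y":0,"z":0,"yaw":0,"fingers":45},
    {"x":0.06,"y":0,"z":0,"yaw":0,"fingers":45},
    {"x":0.05,"y":0,"z":0,"yaw":0,"fingers":45},
    {"x":0.04,"y":0,"z":0,"yaw":0,"fingers":45},
    {"x":0.03,"y":0,"z":0,"yaw":0,"fingers":45},
    {"x":0,"y":0,"z":0,"yaw":0,"fingers":45},
  ],
)

```text
clock: 28.35
position: [0.5744, -0.3156, 0.0587]
eef_rot: [3.139, 0.008, 1.863]
wrist_force: [1.1, -7.2, 3.5]
grip_width: 0.672
finger_force: 37.7
```

```bash
python3 - <<'E'
from h import *
st(); look("w14"); elev("w14",-.002,.026)
E
```

```text
t 28.35 pos [ 0.5744 -0.3156  0.0587] rpy [3.1386 0.0083 1.8626] F [ 1.1 -7.2  3.5] grip 57.1 f 37.7 q6 0.79
12467 rows/cols [184 199] [307 306] lo [-0.0048 -0.0231 -0.0382] hi [ 0.0385  0.023  -0.0011]
w14 6737 tool elev 62.33 [ 4.644e-01 -2.000e-04 -8.856e-01] offset 0.0315
```

servo_tool(
  commands=[
    {"x":0.03,"y":0,"z":0,"yaw":0,"fingers":45},
    {"x":0.03,"y":0,"z":0,"yaw":0,"fingers":45},
    {"x":0.03,"y":0,"z":0,"yaw":0,"fingers":45},
    {"x":0,"y":0,"z":0,"yaw":0,"fingers":45},
  ],
)

```text
clock: 28.8
position: [0.5741, -0.3139, 0.0596]
eef_rot: [3.137, 0.013, 1.862]
wrist_force: [2.9, -10.3, 5.0]
grip_width: 0.671
finger_force: 37.9
```

```bash
python3 - <<'E'
from h import *
st(); look("w15"); elev("w15",-.002,.026)
E
```

```text
t 28.80 pos [ 0.5741 -0.3139  0.0596] rpy [3.1369 0.0129 1.8615] F [  2.9 -10.3   5. ] grip 57.0 f 37.9 q6 0.79
12498 rows/cols [184 199] [307 307] lo [-0.0049 -0.0231 -0.0382] hi [ 0.0385  0.023  -0.0004]
w15 6704 tool elev 62.33 [ 4.644e-01  6.000e-04 -8.856e-01] offset 0.0315
```

servo_tool(
  commands=[
    {"x":0.02,"y":0,"z":0.03,"yaw":0,"fingers":45},
    {"x":0.03,"y":0,"z":0.02,"yaw":0,"fingers":45},
    {"x":0.03,"y":0,"z":0.02,"yaw":0,"fingers":45},
    {"x":0,"y":0,"z":0,"yaw":0,"fingers":45},
  ],
)

```text
clock: 29.25
position: [0.5742, -0.3138, 0.0592]
eef_rot: [3.134, 0.02, 1.86]
wrist_force: [-0.2, -13.3, 19.2]
grip_width: 0.674
finger_force: 39.8
```

```bash
python3 - <<'E'
from h import *
st(); look("w16"); elev("w16",-.002,.026)
E
```

```text
t 29.25 pos [ 0.5742 -0.3138  0.0592] rpy [3.1344 0.0196 1.8598] F [ -0.2 -13.3  19.2] grip 57.3 f 39.8 q6 0.78
12452 rows/cols [184 199] [307 306] lo [-0.0049 -0.023  -0.0382] hi [ 0.0385  0.023  -0.001 ]
w16 6768 tool elev 62.11 [ 4.678e-01 -5.000e-04 -8.838e-01] offset 0.0315
```

servo_tool(
  commands=[
    {"x":-0.2,"y":0,"z":0,"yaw":0,"fingers":45},
    {"x":0,"y":0,"z":-0.4,"yaw":0,"fingers":45},
    {"x":0.2,"y":0,"z":-0.3,"yaw":0,"fingers":45},
    {"x":0.5,"y":0,"z":0,"yaw":0,"fingers":45},
    {"x":0.5,"y":0,"z":0,"yaw":0,"fingers":45},
    {"x":0.5,"y":0,"z":0,"yaw":0,"fingers":45},
    {"x":0.5,"y":0,"z":0,"yaw":0,"fingers":45},
    {"x":0.3,"y":0,"z":0,"yaw":0,"fingers":45},
    {"x":0.1,"y":0,"z":0,"yaw":0,"fingers":45},
    {"x":0,"y":0,"z":0,"yaw":0,"fingers":45},
    {"x":0,"y":0,"z":0,"yaw":0,"fingers":45},
  ],
)

```text
clock: 30.4
position: [0.536, -0.1897, 0.0885]
eef_rot: [3.141, 0.001, 1.863]
wrist_force: [0.9, -0.3, -1.2]
grip_width: 0.673
finger_force: 37.4
```

```bash
python3 - <<'E'
from h import *
look("w17"); elev("w17",-.002,.026)
e=np.array([-np.sin(np.radians(16.8)),np.cos(np.radians(16.8))]); p=np.array([.5594,-.2683])+.066*e; print(p)
plan(*p,.016,np.radians(106.8))
E
```

```text
9451 rows/cols [218 199] [307 307] lo [-0.0051 -0.023  -0.0383] hi [ 0.0289  0.023  -0.0204]
w17 6719 tool elev 62.38 [ 4.637e-01  3.000e-04 -8.860e-01] offset 0.0316
[ 0.5403239  -0.20511691]
t 30.45 pos [ 0.536  -0.19    0.0884] rpy [3.1411e+00 1.5000e-03 1.8625e+00] F [ 1.  -0.4 -1.4] grip 57.5 f 37.4 q6 0.66
shift units [-0.313 -0.005  1.449] |d| 0.074 yaw units -0.003
```

servo_tool(
  commands=[
    {"x":0,"y":0,"z":0.3,"yaw":0,"fingers":45},
    {"x":0,"y":0,"z":0.45,"yaw":0,"fingers":45},
    {"x":0,"y":0,"z":0.4,"yaw":0,"fingers":45},
    {"x":0,"y":0,"z":0.3,"yaw":0,"fingers":45},
    {"x":-0.15,"y":0,"z":0,"yaw":0,"fingers":45},
    {"x":-0.2,"y":0,"z":0,"yaw":0,"fingers":45},
    {"x":-0.1,"y":0,"z":0,"yaw":0,"fingers":45},
    {"x":-0.06,"y":0,"z":0,"yaw":0,"fingers":45},
    {"x":-0.06,"y":0,"z":0,"yaw":0,"fingers":45},
    {"x":-0.05,"y":0,"z":0,"yaw":0,"fingers":45},
    {"x":0,"y":0,"z":0,"yaw":0,"fingers":45},
  ],
)

```text
clock: 31.55
position: [0.5438, -0.215, 0.0161]
eef_rot: [-3.141, -0.005, 1.866]
wrist_force: [-1.3, 4.2, 2.9]
grip_width: 0.678
finger_force: 37.8
```

```bash
python3 - <<'E'
from h import *
st(); look("w18"); elev("w18",-.002,.026)
E
```

```text
t 31.55 pos [ 0.5438 -0.215   0.0161] rpy [-3.1406 -0.0049  1.8661] F [-1.3  4.2  2.9] grip 57.6 f 37.8 q6 0.70
16868 rows/cols [175 198] [351 308] lo [-0.0188 -0.0231 -0.0449] hi [0.0376 0.0231 0.0166]
w18 6783 tool elev 62.25 [ 4.656e-01 -2.000e-04 -8.850e-01] offset 0.0316
```

Light contact so far, so I push on.

servo_tool(
  commands=[
    {"x":-0.05,"y":0,"z":0,"yaw":0,"fingers":45},
    {"x":-0.05,"y":0,"z":0,"yaw":0,"fingers":45},
    {"x":-0.05,"y":0,"z":0,"yaw":0,"fingers":45},
    {"x":-0.05,"y":0,"z":0,"yaw":0,"fingers":45},
    {"x":0,"y":0,"z":0,"yaw":0,"fingers":45},
    {"x":0,"y":0,"z":0,"yaw":0,"fingers":45},
  ],
)

```text
clock: 32.2
position: [0.5436, -0.2149, 0.0157]
eef_rot: [-3.136, -0.02, 1.872]
wrist_force: [-7.9, 21.5, 12.5]
grip_width: 0.673
finger_force: 39.0
```

```bash
python3 - <<'E'
from h import *
st(); look("w19"); elev("w19",-.002,.026)
E
```

```text
t 32.20 pos [ 0.5436 -0.2149  0.0157] rpy [-3.136  -0.0197  1.8716] F [-7.9 21.5 12.5] grip 57.2 f 39.0 q6 0.71
16927 rows/cols [174 198] [351 308] lo [-0.0183 -0.0231 -0.0455] hi [0.0376 0.0231 0.0166]
w19 6753 tool elev 61.82 [ 4.723e-01  6.000e-04 -8.814e-01] offset 0.0316
```

servo_tool(
  commands=[
    {"x":-0.05,"y":0,"z":0,"yaw":0,"fingers":45},
    {"x":-0.05,"y":0,"z":0,"yaw":0,"fingers":45},
    {"x":0,"y":0,"z":0,"yaw":0,"fingers":45},
    {"x":0,"y":0,"z":0,"yaw":0,"fingers":45},
  ],
)

```text
clock: 32.65
position: [0.5439, -0.2163, 0.0152]
eef_rot: [-3.134, -0.025, 1.873]
wrist_force: [-7.9, 26.5, 12.8]
grip_width: 0.673
finger_force: 38.7
```

```bash
python3 - <<'E'
from h import *
st(); look("w20"); elev("w20",-.002,.026)
E
```

```text
t 32.65 pos [ 0.5439 -0.2163  0.0152] rpy [-3.1344 -0.0251  1.8733] F [-7.9 26.5 12.8] grip 57.2 f 38.7 q6 0.71
17044 rows/cols [175 197] [351 308] lo [-0.0175 -0.0231 -0.0461] hi [0.0376 0.0231 0.0162]
w20 7012 tool elev 59.45 [ 0.5083  0.0021 -0.8612] offset 0.0320
```

servo_tool(
  commands=[
    {"x":0.1,"y":0,"z":0,"yaw":0,"fingers":45},
    {"x":0.2,"y":0,"z":0,"yaw":0,"fingers":45},
    {"x":0.3,"y":0,"z":0,"yaw":0,"fingers":45},
    {"x":0.1,"y":0,"z":-0.3,"yaw":0,"fingers":45},
    {"x":0,"y":0,"z":-0.6,"yaw":0,"fingers":45},
    {"x":0,"y":0,"z":-0.7,"yaw":0,"fingers":45},
    {"x":0,"y":0,"z":-0.7,"yaw":0,"fingers":45},
    {"x":0,"y":0,"z":-0.6,"yaw":0,"fingers":45},
    {"x":0,"y":0,"z":-0.3,"yaw":0,"fingers":45},
    {"x":0,"y":0,"z":0,"yaw":0,"fingers":45},
    {"x":0,"y":0,"z":0,"yaw":0,"fingers":45},
  ],
)

```text
clock: 33.8
position: [0.5386, -0.1991, 0.1763]
eef_rot: [3.141, 0.001, 1.864]
wrist_force: [-0.2, -0.2, -1.1]
grip_width: 0.675
finger_force: 37.3
```

```bash
cat >> h.py <<'E'
def vertex(n,nn,off):
    "centroid in tool xz from upper face plane and its two edges"
    z=np.load(n+".npz"); P=z["P"]; t=np.array([-nn[2],nn[0]]); t/=np.linalg.norm(t); n2=np.array([nn[0],nn[2]]); n2/=np.linalg.norm(n2)
    m=(abs(P[...,1])<.02)&(z["D"]>0)&(abs(P[...,0])<.05); X=P[m][:,[0,2]]; k=abs(X@n2-off)<.0008; s=X[k]@t; a,b=np.percentile(s,[.3,99.7])
    print("edges",a,b,"len",b-a,"centroid from mid",t*(a+b)/2+n2*(off-.01155),"from A",t*(b-.02)+n2*(off-.01155))
E
python3 - <<'E'
from h import *
s=st(); look("w21"); nn,o=elev("w21",-.002,.026); vertex("w21",nn,o)
M=R.from_euler('xyz',s["eef_rot"]).as_matrix(); w=M@nn; print("world elev",np.degrees(np.arcsin(w[2])))
nn,o=elev("w6",.003,.017); vertex("w6",nn,o)
E
```

```text
t 33.80 pos [ 0.5386 -0.1991  0.1763] rpy [3.1411e+00 7.0000e-04 1.8637e+00] F [-0.2 -0.2 -1.1] grip 57.4 f 37.3 q6 0.66
9487 rows/cols [215 199] [304 307] lo [-0.0031 -0.0231 -0.0388] hi [ 0.03    0.0231 -0.0195]
w21 6992 tool elev 59.72 [ 0.5042  0.0025 -0.8636] offset 0.0320
edges -0.02273138692691597 0.016722627551962025 len 0.039454014478877995 centroid from mid [ 0.00770649 -0.0191605 ] from A [ 0.00747073 -0.01929813]
world elev 59.68740232836098
w6 3961 tool elev 29.62 [ 0.8693 -0.0016 -0.4942] offset 0.0184
edges -0.031250899438748356 0.008291647691003587 len 0.03954254712975194 centroid from mid [ 0.00031146 -0.01338202] from A [ 0.00019842 -0.01358086]
```

```bash
python3 - <<'E'
from h import *
plan(.5616,-.2754,.1707,np.radians(106.8))
E
```

```text
t 33.85 pos [ 0.5381 -0.1988  0.1754] rpy [-3.1407e+00 -5.0000e-04  1.8638e+00] F [-0.7 -0.5 -1.7] grip 56.9 f 37.3 q6 0.66
shift units [-1.601  0.007  0.094] |d| 0.080 yaw units -0.000
```

servo_tool(
  commands=[
    {"x":-0.1,"y":0,"z":0,"yaw":0,"fingers":45},
    {"x":-0.2,"y":0,"z":0.02,"yaw":0,"fingers":45},
    {"x":-0.3,"y":0,"z":0.02,"yaw":0,"fingers":45},
    {"x":-0.3,"y":0,"z":0.02,"yaw":0,"fingers":45},
    {"x":-0.3,"y":0,"z":0.02,"yaw":0,"fingers":45},
    {"x":-0.2,"y":0,"z":0.014,"yaw":0,"fingers":45},
    {"x":-0.15,"y":0.007,"z":0,"yaw":0,"fingers":45},
    {"x":-0.05,"y":0,"z":0,"yaw":0,"fingers":45},
    {"x":0,"y":0,"z":0,"yaw":0,"fingers":45},
    {"x":0,"y":0,"z":0,"yaw":0,"fingers":45},
    {"x":0,"y":0,"z":0,"yaw":0,"fingers":45},
  ],
)

```text
clock: 34.95
position: [0.5623, -0.2745, 0.1712]
eef_rot: [3.141, -0.001, 1.865]
wrist_force: [0.5, 1.1, -1.4]
grip_width: 0.671
finger_force: 37.3
```

```bash
python3 - <<'E'
from h import *
plan(.5616,-.2754,.1707,np.radians(106.8))
s=manip.observe(); look("w22"); nn,o=elev("w22",-.002,.026); vertex("w22",nn,o); M=R.from_euler('xyz',s["eef_rot"]).as_matrix()
print("centre",s["position"]+M@np.array([.0076,0,-.0192]),"world el",np.degrees(np.arcsin((M@nn)[2])))
for n in("top","scene"):
    im,D=manip.grab_frame(n); cv2.imwrite(f"pics/{n}2.png",im); c=cam(n); P=cloud(c,D)
    m=(np.hypot(P[...,0]-.547,P[...,1]-.0065)<.05)&(P[...,2]>.135)&(P[...,2]<.16); q=P[m]; 
    if len(q)>5: print(n,"lantern bar",q.mean(0).round(4),len(q))
a=cv2.imread("pics/scene2.png")[60:300,90:410]; b=cv2.imread("pics/top2.png")[90:330,140:460]
cv2.imwrite("pics/v2.png",np.hstack([cv2.resize(a,(400,300)),cv2.resize(b,(400,300))]))
E
```

```text
t 34.95 pos [ 0.5623 -0.2745  0.1712] rpy [ 3.1414e+00 -7.0000e-04  1.8651e+00] F [ 0.5  1.1 -1.4] grip 57.0 f 37.3 q6 0.75
shift units [-0.013 -0.019  0.01 ] |d| 0.001 yaw units 0.002
9477 rows/cols [215 199] [304 307] lo [-0.003  -0.023  -0.0388] hi [ 0.0301  0.023  -0.0194]
w22 6994 tool elev 59.70 [ 0.5045  0.0019 -0.8634] offset 0.0320
edges -0.022714399389957146 0.016761167593720344 len 0.03947556698367749 centroid from mid [ 0.00773171 -0.0191302 ] from A [ 0.00750532 -0.0192625 ]
centre [ 0.56011103 -0.26723975  0.19038504] world el 59.73667644269549
top lantern bar [0.5451 0.0045 0.1478] 110
scene lantern bar [0.5497 0.0093 0.1476] 111
```

View pics/v2.png

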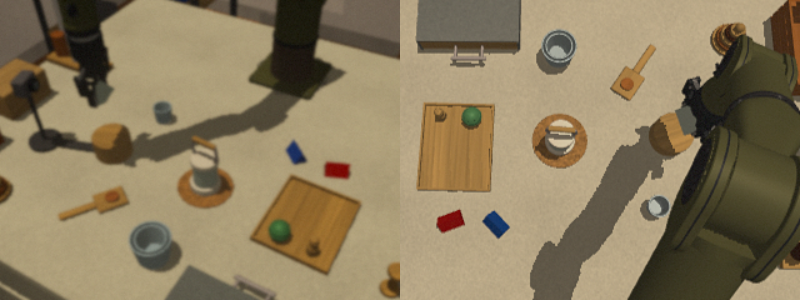

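The lantern stands upright on the mat at (560,140) in the top half, the other toys look undisturbed, and the prism is held above the plinth. I settle briefly and hand in.

servo_tool(
  commands=[
    {"x":-0.013,"y":-0.015,"z":0.01,"yaw":0,"fingers":45},
    {"x":0,"y":0,"z":0,"yaw":0,"fingers":45},
    {"x":0,"y":0,"z":0,"yaw":0,"fingers":45},
    {"x":0,"y":0,"z":0,"yaw":0,"fingers":45},
    {"x":0,"y":0,"z":0,"yaw":0,"fingers":45},
    {"x":0,"y":0,"z":0,"yaw":0,"fingers":45},
  ],
)

```text
clock: 35.7
position: [0.5617, -0.2762, 0.1706]
eef_rot: [3.142, -0.0, 1.864]
wrist_force: [-0.4, 0.0, -1.6]
grip_width: 0.672
finger_force: 37.3
```

```bash
python3 - <<'E'
from h import *
plan(.5616,-.2754,.1707,np.radians(106.8)); print(manip.sign_off())
E
```

```text
t 35.70 pos [ 0.5617 -0.2762  0.1706] rpy [ 3.1416e+00 -1.0000e-04  1.8641e+00] F [-0.4  0.  -1.6] grip 57.1 f 37.3 q6 0.76
shift units [ 0.015  0.002 -0.002] |d| 0.001 yaw units 0.000
the job is handed in; nothing more can be done
None
```

The job is handed in at 35.7 s with no verdict returned: the lantern stands upright on the cork mat, and the prism is held about 1 mm from the view point, one long face within about half a degree of square to the lens by my wrist-camera measurement.

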